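Load a stud kit tray and pin its retaining bar

ROBOT

A 6-joint arm with a two-finger parallel gripper is mounted at the origin on the work surface. World frame = base frame: x ahead of the robot, y to its left, z up, the work surface at z = 0. Lengths are in m, angles in rad, forces in N, time in s.
With the tool pointing down it reaches from about 0.325 to 1 m from the base axis. Payload 5.1 kg.
Tool frame: the origin (TCP) lies at the very end of the fingers, on their centre line; the grasp point (between the pads) lies arm.grip_point_offset behind it (arm.grip_point_offset is the distance from the TCP to the grasp point, in m); z points along the fingers, y is the line along which they close (so a half turn about z gives the same grasp; the last joint's range is limited). The gripper opens to 85 mm and grips with 20 to 120 N. Pads are 22 mm wide; open, the fingers measure 114 mm over their backs; the gripper's body (76 mm by 85 mm) begins 54 mm behind the grasp point. The pads swing forward as they close: fully open they stand 13 mm farther back than shut.
Start: joints at [-1.189, 0.124, 1.65, -0, 1.367, -0.083], TCP at [0.291, -0.581, 0.231] pointing down, gripper open.
Joint ranges: [-2.61, 2.61], [-1.02, 2.33], [0.03, 2.71], [-1.35, 4.49], [0.32, 2.68], [-2.91, 2.91]. Speed limits (rad/s): [2.57, 2.57, 3.14, 3.14, 3.14, 3.14].

INTERFACE

Orientations are given as a unit quaternion [w, x, y, z].
In Python, from bench import arm gives the robot as it stands.
- The arm moves only by the shell command python3 -m crank 'ROWS' [FORCE]. ROWS is JSON, a list of rows, each a list of 7 numbers: the turn, a rotation vector about the world's x, y, z each as a share of 5 degrees, from -1 to 1, then the shift along the world's x, y, z each as a share of 20 mm, from -1 to 1, then the finger opening in mm, from 0 to 85.4. A call has 1 to 5 rows; each row shifts and turns the commanded pose from where the row before left it; what a row does not reach is not made up. A row lasts 1/12 s, in which the tool goes at most 41.7 mm and 7.16 degrees, less where a joint would pass 70% of its speed; a pose out of reach is approached as far as the arm can. A call with a number of a shift or a turn outside -1 to 1 is refused whole. A call with a gripper value outside its range is refused whole. The fingers move at their own pace and stop on an object; FORCE is the grip in N (left out, the last holds). Time passes only in rows, so rows that do not move let the fingers close. It gives the time, the measured TCP pose, the force, the opening and the grip force at its end, in the units of the state.
- arm.get_obs(): the state, without advancing time (a new reading comes with each control period).
- arm.snapshot(name): name is "side" or "top"; returns a dict with "frame" (480x640x3 uint8, red, green, blue), "z_map" (480x640 float32, m along the optical axis (not along the pixel's ray), 0 where there is no reading), "intrinsics" (3x3 intrinsics, pixels), "dist_coeffs" ([k1, k2, p1, p2, k3] as OpenCV has them; the pictures are not rectified), "rvec" (rotation vector, rad) and "tvec" (3), from world to camera coordinates, as OpenCV has them. Camera axes: x right, y down, z forward; pixel columns grow to the right and rows downward; lengths in m; the calibration is good to about 2 mm. A picture is of the moment at which its call begins.
- arm.sign_off(): hands the job in; it is judged then, once.
Trained networks look in a picture, given as the dict that the camera call returned (one of the last four; its "shot" number tells which), for a name from the list of things; names that differ only in an ending like _2 or _b are one class to them, and where a whole thing is asked for, a point or a joint stands for the part that bears it (a point fixed in the world has none). Each returns a list of dicts, best first, with "score" (0 to 1); they miss things now and then, are a little off and sometimes report something else, mostly with a low value. They report only what shows in the picture. A call takes as long as a camera call. They do not tell look-alikes from the thing itself.
- arm.find_in(picture, label): "extent" ([centre column, centre row, width, height] in pixels, round what is visible of it).
- arm.masks_of(picture, label): "mask" (480x640 bool, what is visible of it) and "extent" ([centre column, centre row, width, height] in pixels, round what is visible of it).
- arm.place_of(picture, label): "point" ([row, column] in pixels: a listed point, or the origin of a listed thing).
The state is a dict: "time_s": time; "qpos": joint angles; "qd": joint speeds; "joint_efforts": joint torques, N m; "position": TCP position; "ee_rot": TCP orientation; "wrist_force": force on the tool from outside, world axes, zero at the start; "ft_torque": the same for the moment, N m; "opening": opening from 0.0 (shut) to 1.0 (fully open); "gripper_force": force on a finger pad.
Only numpy, scipy, OpenCV 4.12 (cv2) and the standard library are available. Lean on these libraries where they do the work, as an engineer would, in place of code of your own. Each camera call takes 0.05 s, during which the arm holds its last target. There are 200 camera calls.

TASK

Make up the stud kit: swing the tray's retaining bar all the way open, then lay every stud that is on the bench in its own pocket, flat and fully down, in sequence from pocket 1 (shortest, beside the bar's pivot) to pocket 5 (longest, beside the lug); the pocket of a missing size stays empty. Then swing the bar shut over the studs and push the lock pin from its wooden stand down through the bar's eye into the lug's hole, fully home. Leave the carton, wrench, bushing and jar where they are.

Things in the scene. Friction and masses are not known exactly. Their poses are not given: they have to be found in the camera images.
- tray: Grey steel kit tray fixed to the bench, base plate 200 x 352 x 12 mm. Origin: centre of its underside; z up, y along the row of five pockets from the lug end (-y) to the pivot end (+y). Studs lie along its x. 1 to 5 black pips on its near (-x) edge mark the pockets, 48 mm apart. No walls within 24 mm of the row's centre line: fingers can come down beside a stud's shank
- pocket1 (a point): Pocket 1 (next to the bar's pivot), made for the 80 mm stud: the point where the stud's centre lies when seated (24 mm over the bench, 12 mm over the plate); tray axes. Two nests for its nuts: cheeks 32 mm apart, end stops with 4 mm play beyond each end, both 16 mm high over the plate
- pocket2 (a point): Pocket 2, made for the 100 mm stud: the point where the stud's centre lies when seated (24 mm over the bench, 12 mm over the plate); tray axes. Two nests for its nuts: cheeks 32 mm apart, end stops with 4 mm play beyond each end, both 16 mm high over the plate
- pocket3 (a point): Pocket 3, made for the 120 mm stud: the point where the stud's centre lies when seated (24 mm over the bench, 12 mm over the plate); tray axes. Two nests for its nuts: cheeks 32 mm apart, end stops with 4 mm play beyond each end, both 16 mm high over the plate
- pocket4 (a point): Pocket 4, made for the 140 mm stud: the point where the stud's centre lies when seated (24 mm over the bench, 12 mm over the plate); tray axes. Two nests for its nuts: cheeks 32 mm apart, end stops with 4 mm play beyond each end, both 16 mm high over the plate
- pocket5 (a point): Pocket 5 (next to the lug), made for the 160 mm stud: the point where the stud's centre lies when seated (24 mm over the bench, 12 mm over the plate); tray axes. Two nests for its nuts: cheeks 32 mm apart, end stops with 4 mm play beyond each end, both 16 mm high over the plate
- stud1: Steel stud 80 mm long over all, round shank of 16 mm diameter with a hex nut (24 mm across flats, 14 mm long) fixed at each end, both ends alike; 120 g, more or less. Origin at its middle on its axis (12 mm over what it lies on), x along it. May be absent
- stud2: Steel stud 100 mm long over all, round shank of 16 mm diameter with a hex nut (24 mm across flats, 14 mm long) fixed at each end, both ends alike; 150 g, more or less. Origin at its middle on its axis (12 mm over what it lies on), x along it. May be absent
- stud3: Steel stud 120 mm long over all, round shank of 16 mm diameter with a hex nut (24 mm across flats, 14 mm long) fixed at each end, both ends alike; 180 g, more or less. Origin at its middle on its axis (12 mm over what it lies on), x along it. May be absent
- stud4: Steel stud 140 mm long over all, round shank of 16 mm diameter with a hex nut (24 mm across flats, 14 mm long) fixed at each end, both ends alike; 210 g, more or less. Origin at its middle on its axis (12 mm over what it lies on), x along it. May be absent
- stud5: Steel stud 160 mm long over all, round shank of 16 mm diameter with a hex nut (24 mm across flats, 14 mm long) fixed at each end, both ends alike; 240 g, more or less. Origin at its middle on its axis (12 mm over what it lies on), x along it. May be absent
- bar (a joint): Flat steel retaining bar (24 mm wide, 8 mm thick, underside 42 mm over the bench) that swings level about a post at the tray's +y end. 0 rad = shut against its stop, over the middle of all pockets, eye over the lug's hole; grows clockwise seen from above, towards the tray's -x, to the open stop at 1.75 rad. Light friction (0.08 N m): it stays where it is left
- bar_pivot (a point): On the bar's pivot axis, at the bar's top face (50 mm over the bench); 154 mm from the tray's centre along its +y
- bar_grip (a point): On the axis of the bar's upright black handle post (16 mm diameter, rising 45 mm above the bar's top face), 130 mm from the pivot; this point is 27 mm above the bar's top face, 77 mm over the bench
- bar_eye (a point): Centre of the eye, a 16 mm through hole in the bar's end plate (40 x 50 mm), at its top face (50 mm over the bench), 300 mm from the pivot
- lug_hole (a point): Centre of the 16 mm through hole of the tray's lug (block 40 x 32 mm, 26 mm high) at its mouth, 38 mm over the bench; 26 mm deep; 146 mm from the tray's centre along its -y
- pin: Lock pin: steel shank of 12 mm diameter, 38 mm long with a tapered end, under a round black head of 30 mm diameter and 28 mm height; about 90 g. Origin at the centre of the head's underside, z up along the pin (shank downwards). Fully home in the lug its head rests on the bar, origin 50 mm over the bench
- pin_tip (a point): The tapered lower end of the pin's shank, 38 mm below its origin
- pin_stand: Fixed wooden block 60 x 60 x 50 mm high with a 16 mm hole 44 mm deep in its top, in which the pin waits upright, head on the block. Origin: centre of its underside
- carton: Open cardboard carton 90 x 160 x 60 mm, a bystander; origin: centre of its underside
- wrench: Wrench lying on the bench, a bystander; origin under it
- bushing: Brass bushing 60 mm across, 45 mm high, a bystander; origin: centre of its underside
- jar: Jar 70 mm across, 100 mm high, a bystander; origin: centre of its underside
Things that resemble listed ones, but are neither listed nor needed, are in the scene too. What is shaped like the stud3 but orange is not meant. Leave any pink look-alike of the stud1 alone.

How it is judged:
By the outcome, as a careful person would: the job done as asked, in the order asked, and still so for the second after the job is handed in, with the robot touching nothing.
Of stud1, stud2, stud3, stud4, stud5 only 3 to 5 are there at a start; the rules pass over those that are not, and their reading is None.
At some moment in a run one of stud1, stud2, stud3, stud4, stud5 may be knocked a few centimetres aside while the robot is not near it.
It also fails if it takes over 210 s, if anything falls off the work surface, if the arm or the gripper's body presses on something with over 40 N, if the wrist force passes 120 N, or if a joint passes its speed limit or range.

## Working session

There is one attempt and no reset: what is moved stays moved. The work goes in short steps, Python scripts to look and compute and a shell command to move; the robot and the scene stay as the last step left them, time stands still between calls to the robot, and variables do not carry over. Pictures are saved under pics/ and viewed, at most 14 in all, crops included, and the job is handed in when it is done.

```bash
ls; mkdir -p pics; python3 - <<'E'
from bench import arm
import cv2,json
print(arm.grip_point_offset); o=arm.get_obs(); print(o)
for n in("top","side"):
    s=arm.snapshot(n); cv2.imwrite(f"pics/{n}0.png",s["frame"][:,:,::-1]); print(n,s["intrinsics"],s["dist_coeffs"],s["rvec"],s["tvec"],s["shot"])
E
```

```text
pics
0.0187
{'time_s': 0.0, 'qpos': array([-1.18865460e+00,  1.24516776e-01,  1.65168916e+00,  9.28787130e-06,
        1.36744681e+00, -8.26025932e-02]), 'qd': array([-7.89298293e-05, -2.91078889e-04, -7.07402318e-05, -9.96318566e-05,
        8.95638958e-04,  2.37840656e-04]), 'joint_efforts': array([ 9.30065908e-04, -4.23616469e+01, -3.65451443e+01, -1.03268928e-05,
        6.91347712e-03,  9.38898324e-06]), 'position': array([ 0.29107549, -0.58051   ,  0.23003648]), 'ee_rot': array([-1.01919584e-03,  9.73122557e-01,  2.30285535e-01, -1.49197411e-04]), 'wrist_force': array([ 0.38589663, -0.56689873,  0.374125  ]), 'ft_torque': array([-0.01096801,  0.03312509,  0.03141935]), 'gripper_force': 0.0, 'opening': 1.0034814816991768}
top [[603.60864442   0.         324.40063417]
 [  0.         603.60864442 241.34218224]
 [  0.           0.           1.        ]] [-0.14873717  0.          0.          0.          0.        ] [ 2.12972215 -2.12758621  0.18893671] [0.0497615  0.55625364 1.67197605] 1
side [[554.9587211    0.         312.61488008]
 [  0.         554.9587211  238.62625079]
 [  0.           0.           1.        ]] [-0.10565078  0.          0.          0.          0.        ] [ 2.46502003 -0.26478479  0.11267853] [-0.53082539  0.1537847   1.19433622] 2
```

View pics/top0.png

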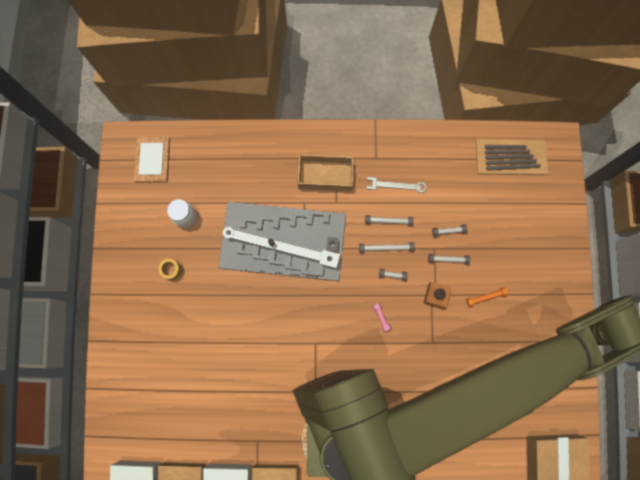

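View pics/side0.png

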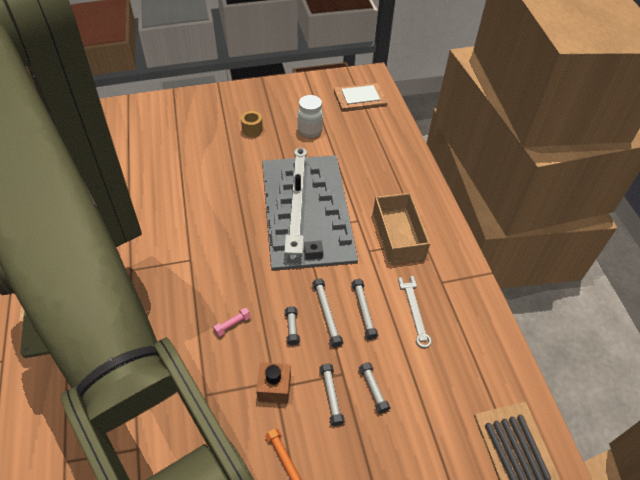

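The top view shows all five studs: (389,220), (387,247), (393,274), (450,230) and (449,259). The pin stand is at (438,295), the bar is slightly open with its handle at (271,242), and the pink (382,317) and orange (487,297) decoys are separate.

```bash
cat > h.py <<'E'
from bench import arm
import cv2,numpy as np
def cam(s):
    R=cv2.Rodrigues(np.array(s["rvec"],float))[0]; return R,np.array(s["tvec"],float).ravel(),np.array(s["intrinsics"]),np.array(s["dist_coeffs"])
def ray(s,uv):
    R,t,K,D=cam(s); p=cv2.undistortPoints(np.array(uv,float).reshape(-1,1,2),K,D)[:,0]
    d=np.c_[p,np.ones(len(p))]; return -R.T@t,d@R      # origin, dirs (z_cam=1)
def plane(s,uv,z):
    c,d=ray(s,uv); return c+d*((z-c[2])/d[:,2])[:,None]
def deep(s,uv):
    uv=np.array(uv).reshape(-1,2); z=s["z_map"][uv[:,1].astype(int),uv[:,0].astype(int)]; c,d=ray(s,uv); return (c+d*z[:,None])[z>0]
def tri(s1,p1,s2,p2):
    (c1,d1),(c2,d2)=ray(s1,p1),ray(s2,p2); a=d1[0]/np.linalg.norm(d1[0]); b=d2[0]/np.linalg.norm(d2[0])
    k=np.linalg.lstsq(np.c_[a,-b],c2-c1,rcond=None)[0]; A,B=c1+k[0]*a,c2+k[1]*b; return (A+B)/2,np.linalg.norm(A-B)
def proj(s,P):
    return cv2.projectPoints(np.array(P,float).reshape(-1,3),np.array(s["rvec"]),np.array(s["tvec"]),np.array(s["intrinsics"]),np.array(s["dist_coeffs"]))[0][:,0]
def point(s1,s2,n):
    a,b=arm.place_of(s1,n),arm.place_of(s2,n)
    if not a or not b: return None
    p,e=tri(s1,a[0]["point"][::-1],s2,b[0]["point"][::-1]); return p.round(4),round(e,4),round(a[0]["score"],2),round(b[0]["score"],2)
def studs(s,n="stud3",pr=True):
    out=[]
    for m in arm.masks_of(s,n):
        if m["score"]<.3: continue
        v,u=np.nonzero(m["mask"]); 
        if len(u)<20: continue
        P=deep(s,np.c_[u,v]); h=np.percentile(P[:,2],90)
        Q=plane(s,np.c_[u,v],h-.012)[:,:2]; r=cv2.minAreaRect((Q*1000).astype(np.float32))
        b=cv2.boxPoints(r); e=[b[1]-b[0],b[2]-b[1]]; e=max(e,key=np.linalg.norm)
        out.append((round(m["score"],2),(np.array(r[0])/1000).round(4),round(float(np.linalg.norm(e)),1),round(float(min(r[1])),1),round(float(np.degrees(np.arctan2(e[1],e[0])))%180,1),round(float(h),3),s["frame"][v,u].mean(0).round()))
    return out
E
python3 - <<'E'
from h import *
s=arm.snapshot("top"); t=arm.snapshot("side")
for k in range(1,6):
    print("stud",k); [print(*o) for o in studs(s,f"stud{k}")]
for n in ["tray","pocket1","pocket2","pocket3","pocket4","pocket5","bar_pivot","bar_grip","bar_eye","lug_hole","pin","pin_stand","pin_tip"]: print(n,point(s,t,n))
E
```

```text
stud 1
0.86 [ 0.5108 -0.3135] 124.2 26.6 88.2 0.024 [150. 138. 122.]
0.86 [ 0.401 -0.42 ] 125.8 26.4 106.4 0.025 [201. 114.  53.]
0.73 [ 0.6253 -0.1396] 141.6 24.4 88.7 0.024 [159. 148. 132.]
0.7 [ 0.5461 -0.1308] 161.0 23.7 90.1 0.025 [163. 155. 140.]
0.52 [ 0.5972 -0.3178] 105.1 24.5 94.1 0.025 [147. 136. 122.]
0.47 [ 0.4641 -0.1495] 84.9 30.1 85.0 0.024 [148. 130. 112.]
0.46 [ 0.3432 -0.1131] 77.7 25.8 26.1 0.025 [205. 132. 140.]
stud 2
0.86 [ 0.5108 -0.3135] 124.2 26.6 88.2 0.024 [150. 138. 122.]
0.86 [ 0.401 -0.42 ] 125.8 26.4 106.4 0.025 [201. 114.  53.]
0.73 [ 0.6253 -0.1396] 141.6 24.4 88.7 0.024 [159. 148. 132.]
0.7 [ 0.5461 -0.1308] 161.0 23.7 90.1 0.025 [163. 155. 140.]
0.52 [ 0.5972 -0.3178] 105.1 24.5 94.1 0.025 [147. 136. 122.]
0.47 [ 0.4641 -0.1495] 84.9 30.1 85.0 0.024 [148. 130. 112.]
0.46 [ 0.3432 -0.1131] 77.7 25.8 26.1 0.025 [205. 132. 140.]
stud 3
0.86 [ 0.5108 -0.3135] 124.2 26.6 88.2 0.024 [150. 138. 122.]
0.86 [ 0.401 -0.42 ] 125.8 26.4 106.4 0.025 [201. 114.  53.]
0.73 [ 0.6253 -0.1396] 141.6 24.4 88.7 0.024 [159. 148. 132.]
0.7 [ 0.5461 -0.1308] 161.0 23.7 9
[... 1290 characters left out ...]
43), 0.97, 0.76)
pocket3 (array([0.5635, 0.1327, 0.0102]), np.float64(0.0043), 0.97, 0.76)
pocket4 (array([0.5635, 0.1327, 0.0102]), np.float64(0.0043), 0.97, 0.76)
pocket5 (array([0.5635, 0.1327, 0.0102]), np.float64(0.0043), 0.97, 0.76)
bar_pivot (array([0.5816, 0.3303, 0.0452]), np.float64(0.0001), 0.74, 0.81)
bar_grip (array([0.5531, 0.1984, 0.0789]), np.float64(0.0066), 0.7, 0.74)
bar_eye (array([0.5128, 0.041 , 0.0402]), np.float64(0.0108), 0.8, 0.71)
lug_hole (array([0.5482, 0.0293, 0.036 ]), np.float64(0.0075), 0.83, 0.8)
pin (array([ 0.4255, -0.2024,  0.4411]), np.float64(0.1092), 0.63, 0.54)
pin_stand (array([ 0.4464, -0.2403,  0.2189]), np.float64(0.1346), 0.75, 0.68)
pin_tip None
```

```bash
python3 - <<'E'
from h import *
s=arm.snapshot("top"); t=arm.snapshot("side")
for n in ["pocket1","pin","pin_stand"]:
  for w in (s,t):
    print(n,[(np.round(d["point"],1),round(d["score"],2)) for d in arm.place_of(w,n)][:8])
for nm,w in (("top",s),("side",t)):
    m=arm.masks_of(w,"tray")[0]; v,u=np.nonzero(m["mask"]); P=deep(w,np.c_[u,v])
    print(len(u),m["score"],np.histogram(P[:,2],bins=[-.01,.005,.01,.014,.02,.026,.03,.036,.04,.046,.054])[0])
    Q=P[(P[:,2]>.006)&(P[:,2]<.018),:2]; r=cv2.minAreaRect((Q*1000).astype(np.float32)); print(r)
    q=plane(w,np.c_[u,v],.012)[:,:2]; print("maskrect",cv2.minAreaRect((q*1000).astype(np.float32)))
    m=arm.masks_of(w,"bar")[0]; v,u=np.nonzero(m["mask"]); P=deep(w,np.c_[u,v]); Q=P[abs(P[:,2]-.05)<.004]; print("bar",m["score"],len(Q),Q.mean(0),cv2.minAreaRect((Q[:,:2]*1000).astype(np.float32)))
    for n in ("pin","pin_stand"):
      for m in arm.masks_of(w,n)[:2]:
        v,u=np.nonzero(m["mask"]);P=deep(w,np.c_[u,v]);h=np.percentile(P[:,2],90);Q=P[abs(P[:,2]-h)<.004];print(n,round(m["score"],2),h,(Q.min(0)+Q.max(0))/2,np.median(Q,0))
cv2.imwrite("pics/topc.png",cv2.resize(s["frame"][190:310,200:360,::-1],(800,600),interpolation=cv2.INTER_CUBIC))
E
```

```text
pocket1 [(array([238.8, 283.7]), 0.92), (array([240.7, 293.4]), 0.85), (array([214. , 186.3]), 0.63), (array([237.4, 248.7]), 0.61), (array([237.7, 270. ]), 0.61), (array([241.5, 313.6]), 0.59), (array([218.7, 387.9]), 0.23)]
pocket1 [(array([218.6, 308. ]), 0.84), (array([233.6, 312.3]), 0.79), (array([203.2, 306. ]), 0.71), (array([175.7, 299.8]), 0.65), (array([189.6, 304.8]), 0.58)]
pin [(array([297.1, 440.4]), 0.61), (array([273.8, 394.5]), 0.3)]
pin [(array([374.5, 274. ]), 0.78)]
pin_stand [(array([297.1, 435.5]), 0.96), (array([214.9, 186.1]), 0.39)]
pin_stand [(array([389. , 273.8]), 0.67), (array([376.2, 271.6]), 0.38)]
8119 0.55 [ 557 1889 1926 1278  526  409  300   92  272  678]
((565.663330078125, 174.25584411621094), (353.2646179199219, 201.00228881835938), 84.19054412841797)
maskrect ((564.9158325195312, 173.30393981933594), (355.7872009277344, 201.873291015625), 83.96287536621094)
bar 0.71 0 [nan nan nan] ((0.0, 0.0), (0.0, 0.0), 0.0)
pin 0.58 0.0832195140814861 [ 0.40515113 -0.27076545  0.08318041] [ 0.40374805 -0.27068636  0.08116284]
pin 0.28 0.025239109906385872 [
[... 405 characters left out ...]
8693847656, 200.2997589111328), 84.09639739990234)
maskrect ((567.6444091796875, 189.41770935058594), (395.507080078125, 204.51187133789062), 84.30867004394531)
bar 0.9 990 [0.5356986  0.14719525 0.04967339] ((544.270263671875, 178.99197387695312), (342.5343017578125, 39.965003967285156), 75.32581329345703)
pin 0.82 0.0796857941422459 [ 0.40527549 -0.27000191  0.07874866] [ 0.40522063 -0.27053235  0.07803304]
pin 0.45 0.023401343168614152 [ 0.51042275 -0.31049297  0.02329169] [ 0.51120053 -0.32202349  0.0216778 ]
pin_stand 0.8 0.05140411198746879 [ 0.40547151 -0.27170708  0.05129775] [ 0.40190005 -0.28230697  0.04979073]<stdin>:11: RuntimeWarning: Mean of empty slice.
  ret = um.true_divide(
```

View pics/topc.png

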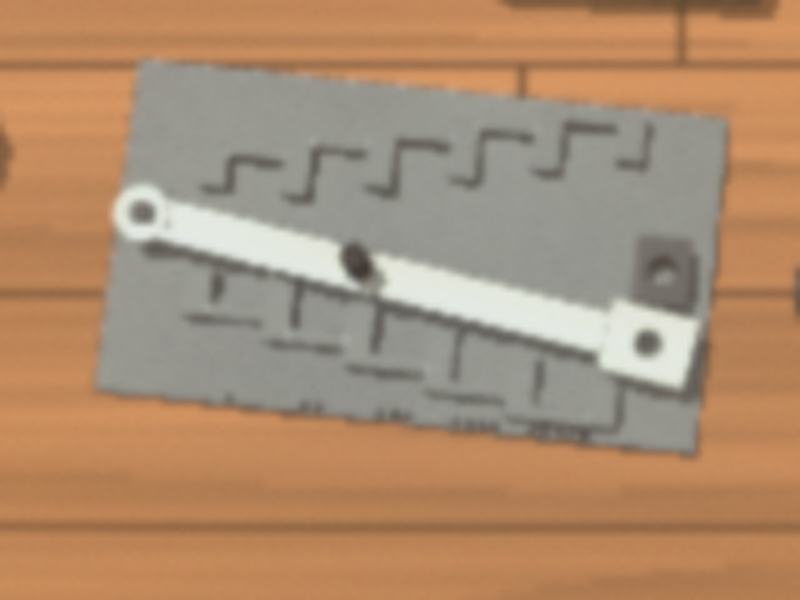

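Crop shows (5x, offset 200,190): pivot (142,212), eye (648,343), lug hole (663,272), handle (357,262), plate corners (140,60), (730,118), (695,455), (97,392). Pips are on the lower (near) edge, as stated. I'll fit the tray pose next.

```bash
python3 - <<'E'
from h import *
from scipy.optimize import least_squares
s=arm.snapshot("top"); t=arm.snapshot("side")
c=lambda u,v:(200+u/5,190+v/5)
M=[(c(142,212),(0,.154,.05)),(c(663,272),(0,-.146,.038)),(c(140,60),(.1,.176,.012)),(c(730,118),(.1,-.176,.012)),(c(695,455),(-.1,-.176,.012)),(c(97,392),(-.1,.176,.012))]
uv=np.array([m[0] for m in M]);L=np.array([m[1] for m in M])
def W(p,l): a=p[2];return np.c_[p[0]+np.cos(a)*l[:,0]-np.sin(a)*l[:,1],p[1]+np.sin(a)*l[:,0]+np.cos(a)*l[:,1],l[:,2]]
f=lambda p:(proj(s,W(p,L))-uv).ravel()
r=least_squares(f,[.566,.174,-.1]);p=r.x;print(p,np.degrees(p[2]),r.fun.reshape(-1,2).round(1))
pk=np.array([[0,.096-.048*i,.024] for i in range(5)]);print(W(p,pk).round(4)); print("lug,pivot",W(p,L[:2]))
print("eye",plane(s,[c(648,343)],.05))
# check in side view: overlay
g=np.vstack([W(p,pk),W(p,L)]);im=t["frame"][:,:,::-1].copy()
for q in proj(t,g): cv2.circle(im,tuple(np.int32(q.round())),1,(0,0,255),-1)
cv2.imwrite("pics/sidec.png",cv2.resize(im[130:280,240:440],(800,600),interpolation=cv2.INTER_NEAREST))
E
```

```text
[ 0.5644913   0.17185532 -0.10330711] -5.919061238293245 [[ 0.3  0.5]
 [ 0.1 -0. ]
 [-0.2 -0.4]
 [ 0.1  0. ]
 [ 0.4 -0. ]
 [-0.6 -0.2]]
[[0.5744 0.2673 0.024 ]
 [0.5694 0.2196 0.024 ]
 [0.5645 0.1719 0.024 ]
 [0.5595 0.1241 0.024 ]
 [0.5546 0.0764 0.024 ]]
lug,pivot [[0.58037231 0.32503428 0.05      ]
 [0.54943527 0.02663371 0.038     ]]
eye [[0.50637891 0.03552047 0.05      ]]
```

View pics/sidec.png

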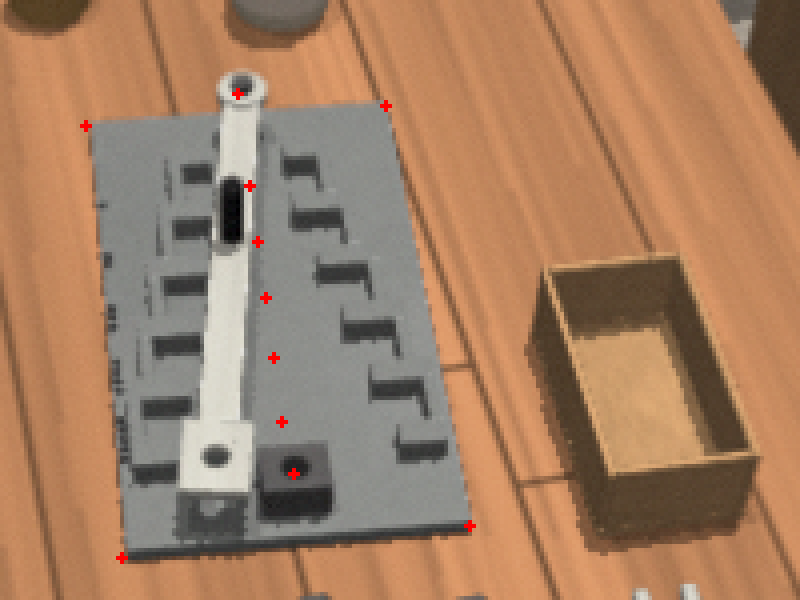

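Top and side disagree by about 3 mm. I'll fit both jointly, and meanwhile move over the bar handle at (~0.549, 0.200).

```bash
A='[[0,0,0.975,0.32,0.976,0,85],[0,0,0.975,0.32,0.976,0,85],[0,0,0.975,0.32,0.976,0,85],[0,0,0.975,0.32,0.976,0,85],[0,0,0.975,0.32,0.976,0,85]]' ; unset A
python3 -m crank '[[0,0,0.975,0.32,0.976,0,85],[0,0,0.975,0.32,0.976,0,85],[0,0,0.975,0.32,0.976,0,85],[0,0,0.975,0.32,0.976,0,85],[0,0,0.975,0.32,0.976,0,85]]'
python3 -m crank '[[0,0,0.975,0.32,0.976,0,85],[0,0,0.975,0.32,0.976,0,85],[0,0,0.975,0.32,0.976,0,85],[0,0,0.975,0.32,0.976,0,85],[0,0,0.975,0.32,0.976,0,85]]'
python3 -m crank '[[0,0,0.975,0.32,0.976,0,85],[0,0,0.975,0.32,0.976,0,85],[0,0,0.975,0.32,0.976,0,85],[0,0,0,0.32,0.976,0,85],[0,0,0,0.32,0.976,0,85]]'
python3 -m crank '[[0,0,0,0.32,0.976,0,85],[0,0,0,0.32,0.976,0,85],[0,0,0,0.32,0.976,0,85],[0,0,0,0.32,0.976,0,85],[0,0,0,0.32,0.976,0,85]]'
python3 - <<'E'
from h import *
from scipy.optimize import least_squares
s=arm.snapshot("top"); t=arm.snapshot("side")
c=lambda u,v:(200+u/5,190+v/5); d=lambda u,v:(240+u/4,130+v/4)
L=np.array([(0,.154,.05),(0,-.146,.038),(.1,.176,.012),(.1,-.176,.012),(-.1,-.176,.012),(-.1,.176,.012)])
ut=np.array([c(142,212),c(663,272),c(140,60),c(730,118),c(695,455),c(97,392)]); us=np.array([d(242,87),d(293,467),d(381,101),d(473,519),d(130,551),d(92,122)])
def W(p,l): a=p[2];return np.c_[p[0]+np.cos(a)*l[:,0]-np.sin(a)*l[:,1],p[1]+np.sin(a)*l[:,0]+np.cos(a)*l[:,1],l[:,2]]
for nm,f in (("top",lambda p:(proj(s,W(p,L))-ut).ravel()),("side",lambda p:(proj(t,W(p,L))-us).ravel()),("both",lambda p:np.r_[(proj(s,W(p,L))-ut).ravel(),(proj(t,W(p,L))-us).ravel()])):
    r=least_squares(f,[.566,.174,-.1]);print(nm,r.x.round(4),np.degrees(r.x[2]).round(2),abs(r.fun).max())
for o in studs(t): print(*o)
E
```

```text
time_s: 3.07
position: [0.3235, -0.4826, 0.2313]
ee_rot: [0.0, 0.902, 0.432, 0.0]
wrist_force: [0.1, 0.1, -0.0]
opening: 0.998
gripper_force: 0.0
time_s: 3.48
position: [0.3555, -0.3849, 0.2314]
ee_rot: [0.0, 0.79, 0.613, 0.0]
wrist_force: [-0.2, 0.2, 0.7]
opening: 0.993
gripper_force: 0.0
time_s: 3.9
position: [0.3875, -0.2873, 0.2315]
ee_rot: [0.0, 0.707, 0.707, 0.0]
wrist_force: [1.2, 0.2, -1.0]
opening: 0.993
gripper_force: 0.0
time_s: 4.32
position: [0.4195, -0.1897, 0.2315]
ee_rot: [0.0, 0.707, 0.707, 0.0]
wrist_force: [1.9, -0.3, -0.1]
opening: 0.994
gripper_force: 0.0
top [ 0.5645  0.1719 -0.1033] -5.92 0.641837556499496
side [ 0.5678  0.1747 -0.1001] -5.74 1.0872142602702297
both [ 0.5663  0.1731 -0.1011] -5.79 1.4512045320851144
0.94 [ 0.4664 -0.1468] 89.3 27.1 80.9 0.024 [129. 125. 120.]
0.75 [ 0.3978 -0.406 ] 106.3 27.4 105.8 0.022 [222. 131.  70.]
0.74 [ 0.597 -0.314] 107.5 26.2 96.8 0.024 [151. 146. 138.]
0.68 [ 0.3466 -0.1112] 80.0 26.7 27.9 0.024 [215. 132. 150.]
0.64 [ 0.5473 -0.1273] 172.1 26.7 91.2 0.023 [161. 158. 151.]
0.61 [ 0.6265 -0.1355] 153.3 27.1 87.1 0.023 [153. 148. 141.]
0.55 [ 0.5119 -0.3091] 129.9 28.1 87.5 0.023 [153. 148. 141.]
```

```bash

python3 -m crank '[[0,0,0,0.325,0.975,0,85],[0,0,0,0.325,0.975,0,85],[0,0,0,0.325,0.975,0,85],[0,0,0,0.325,0.975,0,85],[0,0,0,0.325,0.975,0,85]]' >/dev/null
python3 -m crank '[[0,0,0,0.325,0.975,0,85],[0,0,0,0.325,0.975,0,85],[0,0,0,0.325,0.975,0,85],[0,0,0,0.325,0.975,0,85],[0,0,0,0.325,0.975,0,85]]'>/dev/null
python3 -m crank '[[0,0,0,0.325,0.975,0,85],[0,0,0,0.325,0.975,0,85],[0,0,0,0.325,0.975,0,85],[0,0,0,0.325,0.975,0,85],[0,0,0,0.325,0.975,0,85]]'>/dev/null
python3 -m crank '[[0,0,0,0.325,0.975,0,85],[0,0,0,0.325,0.975,0,85],[0,0,0,0.325,0.975,0,85],[0,0,0,0.325,0.975,0,85],[0,0,0,0.325,0.975,0,60]]'
python3 -m crank '[[0,0,0,0,0,-0.8,60],[0,0,0,0,0,-0.8,60],[0,0,0,0,0,-0.8,60],[0,0,0,0,0,-0.8,60],[0,0,0,0,0,-0.8,60]]'
python3 -m crank '[[0,0,0,0,0,0,60],[0,0,0,0,0,0,60]]'
python3 - <<'E'
from h import *
s=arm.snapshot("top"); t=arm.snapshot("side")
cv2.imwrite("pics/a.png",np.hstack([cv2.resize(s["frame"][190:290,200:300,::-1],(400,400)),cv2.resize(t["frame"][120:220,240:340,::-1],(400,400))]))
p=arm.get_obs()["position"]; print(proj(s,p),proj(t,p))
E
```

```text
time_s: 6.13
position: [0.5502, 0.1992, 0.2312]
ee_rot: [0.0, 0.707, 0.707, -0.0]
wrist_force: [0.8, -0.5, -0.0]
opening: 0.878
gripper_force: 0.0
time_s: 6.55
position: [0.55, 0.1983, 0.1505]
ee_rot: [0.0, 0.707, 0.707, -0.0]
wrist_force: [-0.2, -0.4, 0.6]
opening: 0.705
gripper_force: 0.0
time_s: 6.72
position: [0.5491, 0.1983, 0.1503]
ee_rot: [-0.001, 0.707, 0.707, -0.001]
wrist_force: [0.6, 0.2, 0.6]
opening: 0.702
gripper_force: 0.0
[[269.04068337 236.6856478 ]] [[297.52658845 159.26176503]]
```

View pics/a.png

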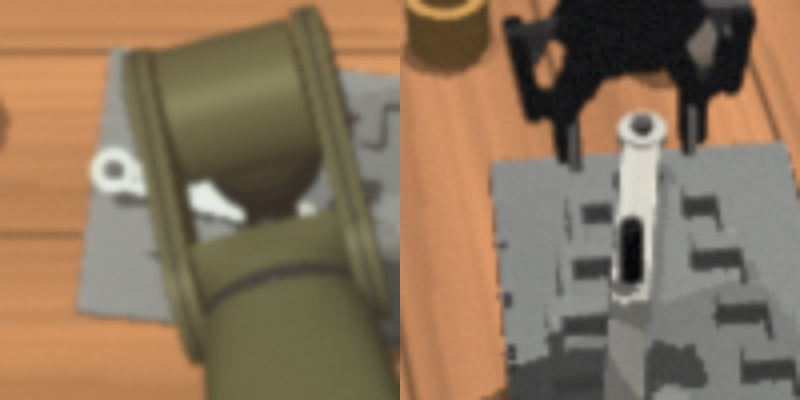

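The side view shows the handle (crop 630,250) lying midway between the fingers (567 and 690). The projected TCP also lands on the finger tips. I'll descend and grip.

```bash

python3 -m crank '[[0,0,0,0,0.05,-0.9,60],[0,0,0,0,0.05,-0.9,60],[0,0,0,0,0,-0.9,60],[0,0,0,0,0,-0.9,60],[0,0,0,0,0,-0.9,60]]' 30
python3 -m crank '[[0,0,0,0,0,0,60],[0,0,0,0,0,0,10],[0,0,0,0,0,0,10],[0,0,0,0,0,0,10],[0,0,0,0,0,0,10]]' 30
python3 -m crank '[[0,0,0,0,0,0,10],[0,0,0,0,0,0,10],[0,0,0,0,0,0,10],[0,0,0,0,0,0,10],[0,0,0,0,0,0,10]]' 30
python3 - <<'E'
import numpy as np
from bench import arm
p=arm.get_obs()["position"]; piv=np.array([.5818,.3263])
r=p[:2]-piv; print(np.linalg.norm(r)); a0=np.arctan2(-r[0],-r[1]); print("a0",a0); a=np.arange(a0,np.radians(5.79)+1.75,0.115)
q=piv-.13*np.c_[np.sin(a),np.cos(a)]; print((np.diff(q,axis=0)/.02).round(2).tolist())
E
```

```text
time_s: 7.23
position: [0.5508, 0.2015, 0.0626]
ee_rot: [0.001, 0.707, 0.707, 0.002]
wrist_force: [-0.6, -0.1, -0.2]
opening: 0.703
gripper_force: 0.0
time_s: 7.65
position: [0.5508, 0.2018, 0.0636]
ee_rot: [0.001, 0.707, 0.707, 0.002]
wrist_force: [-0.8, -0.3, 2.9]
opening: 0.178
gripper_force: 29.4
time_s: 8.07
position: [0.5508, 0.2018, 0.0635]
ee_rot: [0.001, 0.707, 0.707, 0.002]
wrist_force: [-0.5, 0.5, 6.1]
opening: 0.176
gripper_force: 29.8
0.1283052363608564
a0 0.24399671573969234
[[-0.71, 0.22], [-0.68, 0.3], [-0.64, 0.38], [-0.6, 0.45], [-0.54, 0.52], [-0.48, 0.57], [-0.41, 0.63], [-0.33, 0.67], [-0.26, 0.7], [-0.17, 0.73], [-0.09, 0.74], [-0.0, 0.75], [0.08, 0.74]]
```

```bash

python3 -m crank '[[0,0,0,-0.71,0.22,0,10],[0,0,0,-0.68,0.30,0,10],[0,0,0,-0.64,0.38,0,10],[0,0,0,-0.60,0.45,0,10],[0,0,0,-0.54,0.52,0,10]]' 30
python3 -m crank '[[0,0,0,-0.48,0.57,0,10],[0,0,0,-0.41,0.63,0,10],[0,0,0,-0.33,0.67,0,10],[0,0,0,-0.26,0.70,0,10],[0,0,0,0,0,0,10]]' 30
```

```text
time_s: 8.48
position: [0.487, 0.239, 0.0633]
ee_rot: [0.001, 0.707, 0.707, 0.002]
wrist_force: [1.8, -1.4, 5.4]
opening: 0.177
gripper_force: 31.9
time_s: 8.9
position: [0.4577, 0.2928, 0.0632]
ee_rot: [0.001, 0.707, 0.708, 0.003]
wrist_force: [4.8, 1.9, 2.3]
opening: 0.177
gripper_force: 31.9
```

```bash

python3 -m crank '[[0,0,0,-0.17,0.73,0,10],[0,0,0,-0.09,0.74,0,10],[0,0,0,0,0.75,0,10],[0,0,0,0.08,0.74,0,10],[0,0,0,0,0,0,10]]' 30
python3 -m crank '[[0,0,0,0.08,0.35,0,10],[0,0,0,0.08,0.35,0,10],[0,0,0,0,0,0,10]]' 30
```

```text
time_s: 9.32
position: [0.458, 0.3509, 0.0633]
ee_rot: [0.004, 0.706, 0.708, 0.005]
wrist_force: [16.1, -3.3, -1.8]
opening: 0.174
gripper_force: 31.2
time_s: 9.57
position: [0.4592, 0.3575, 0.063]
ee_rot: [0.007, 0.706, 0.708, -0.003]
wrist_force: [7.4, -26.9, 11.8]
opening: 0.179
gripper_force: 37.8
```

Stop reached (27 N). Release, rise, look.

```bash

python3 -m crank '[[0,0,0,0,-0.15,0,10],[0,0,0,0,0,0,45],[0,0,0,0,0,0,45],[0,0,0,0,0,0,45],[0,0,0,0,0,0,45]]'
python3 -m crank '[[0,0,0,0,0,0.9,45],[0,0,0,0,0,0.9,45],[0,0,0,0,0,0.9,45],[0,0,0,0,-1,0.9,45],[0,0,0,0,-1,0,45]]'
python3 -m crank '[[0,0,0,0,-1,0,45],[0,0,0,0,-1,0,45],[0,0,0,0,-1,0,45],[0,0,0,0,-1,0,45],[0,0,0,0,-1,0,45]]'
python3 -m crank '[[0,0,0,0,-1,0,45],[0,0,0,0,-1,0,45],[0,0,0,0,-1,0,45],[0,0,0,0,-1,0,45],[0,0,0,0,-1,0,45]]'
python3 -m crank '[[0,0,0,0,-1,0,45],[0,0,0,0,-1,0,45],[0,0,0,0,-1,0,45],[0,0,0,0,-1,0,45],[0,0,0,0,-1,0,45]]'
python3 -m crank '[[0,0,0,0,-1,0,45],[0,0,0,0,-1,0,45],[0,0,0,0,-1,0,45],[0,0,0,0,-1,0,45],[0,0,0,0,-1,0,45]]'
python3 - <<'E'
from h import *
from scipy.optimize import least_squares
H=np.array([[.5508,.2018],[.487,.239],[.4577,.2928],[.458,.3509],[.459,.357]])
print("pivot",least_squares(lambda p:np.linalg.norm(H-p,axis=1)-.13,[.58,.326]))
s=arm.snapshot("top"); t=arm.snapshot("side")
cv2.imwrite("pics/b.png",np.hstack([cv2.resize(s["frame"][180:330,190:490,::-1],(800,400))[:, :500],cv2.resize(t["frame"][120:260,240:340,::-1],(286,400))]))
print(studs(s),studs(t),sep="\n")
E
```

```text
time_s: 9.98
position: [0.4552, 0.3605, 0.061]
ee_rot: [-0.0, 0.707, 0.707, -0.0]
wrist_force: [0.5, -0.7, -0.2]
opening: 0.527
gripper_force: 0.0
time_s: 10.4
position: [0.4576, 0.3222, 0.1377]
ee_rot: [0.001, 0.706, 0.708, 0.003]
wrist_force: [0.9, 0.8, -0.0]
opening: 0.526
gripper_force: 0.0
time_s: 10.82
position: [0.4553, 0.2199, 0.1331]
ee_rot: [-0.0, 0.707, 0.708, -0.0]
wrist_force: [1.3, 0.4, 0.7]
opening: 0.528
gripper_force: 0.0
time_s: 11.23
position: [0.4554, 0.1199, 0.1331]
ee_rot: [-0.0, 0.707, 0.708, -0.0]
wrist_force: [-1.2, 0.2, -0.4]
opening: 0.529
gripper_force: 0.0
time_s: 11.65
position: [0.4555, 0.02, 0.1331]
ee_rot: [-0.0, 0.707, 0.707, -0.0]
wrist_force: [-0.1, 0.1, -0.6]
opening: 0.524
gripper_force: 0.0
time_s: 12.07
position: [0.4557, -0.08, 0.1332]
ee_rot: [-0.0, 0.707, 0.707, 0.0]
wrist_force: [0.9, 1.2, 0.4]
opening: 0.53
gripper_force: 0.0
pivot      message: `gtol` termination condition is satisfied.
     success: True
      status: 1
         fun: [-1.222e-03  8.197e-04  1.236e-03 -9.307e-04 -5.900e-04]
           x: [ 5.847e-01  3.260e-01]
        co
[... 808 characters left out ...]
.34, array([ 0.7384, -0.1653]), 178.5, 38.2, 86.5, 0.012, array([198., 187., 168.]))]
[(0.98, array([ 0.5123, -0.3093]), 130.2, 27.8, 87.7, 0.024, array([153., 148., 140.])), (0.96, array([ 0.3981, -0.4078]), 102.8, 24.1, 105.5, 0.023, array([227., 134.,  70.])), (0.94, array([ 0.5971, -0.3138]), 106.2, 26.4, 97.0, 0.024, array([148., 144., 138.])), (0.86, array([ 0.6269, -0.1344]), 155.2, 28.3, 87.9, 0.023, array([151., 145., 137.])), (0.85, array([ 0.466 , -0.1445]), 94.0, 27.6, 82.6, 0.024, array([106., 102.,  96.])), (0.74, array([ 0.5466, -0.126 ]), 173.6, 26.7, 91.8, 0.023, array([151., 147., 139.])), (0.7, array([ 0.3436, -0.1099]), 84.4, 28.3, 25.0, 0.023, array([160.,  92., 103.]))]
```

View pics/b.png

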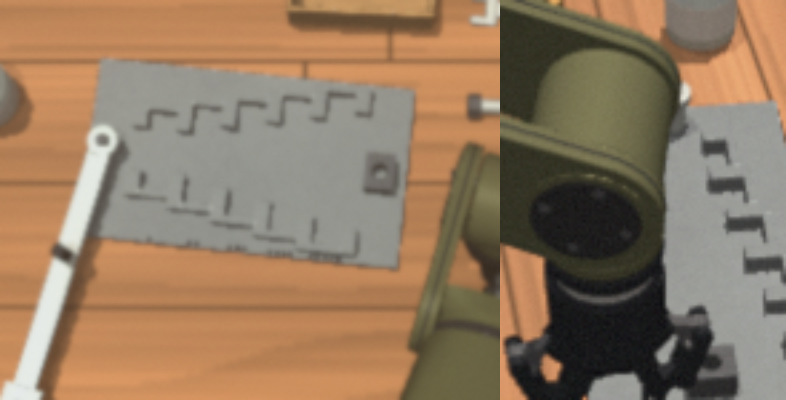

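Bar is fully open (eye at lower left, crop (20,390)), and every pocket is clear. Next is stud 1, at about (0.4655,-0.148) with its axis at 84°.

```bash

python3 -m crank '[[0,0,-0.6,0.125,-0.85,0,45],[0,0,-0.6,0.125,-0.85,0,45],[0,0,0,0.125,-0.85,0,45],[0,0,0,0.125,-0.85,0,45],[0,0,0,0,0,-0.9,45]]' 40
python3 -m crank '[[0,0,0,0,0,-0.9,45],[0,0,0,0,0,-0.9,45],[0,0,0,0,0,-0.9,45],[0,0,0,0,0,-0.9,45],[0,0,0,0,0,-0.9,45]]'
python3 -m crank '[[0,0,0,0,0,-0.5,45],[0,0,0,0,0,-0.4,45],[0,0,0,0,0,-0.1,45],[0,0,0,0,0,0,45]]'
python3 -m crank '[[0,0,0,0,0,0,10],[0,0,0,0,0,0,10],[0,0,0,0,0,0,10],[0,0,0,0,0,0,10],[0,0,0,0,0,0,10]]' 40
python3 -m crank '[[0,0,0,0,0,0.2,10],[0,0,0,0,0,0.8,10],[0,0,0,0,0,1,10],[0,0,0,0,0,1,10],[0,0,0,0,0,1,10]]' 40
python3 -m crank '[[0,0,0,0,0,0.6,10],[0,0,0,0,0,0,10]]' 40
python3 - <<'E'
from h import *
s=arm.snapshot("top"); t=arm.snapshot("side")
cv2.imwrite("pics/c.png",np.hstack([cv2.resize(s["frame"][210:310,340:490,::-1],(400,400)),cv2.resize(t["frame"][230:380,240:390,::-1],(400,400))]))
E
```

```text
time_s: 12.68
position: [0.4692, -0.1496, 0.119]
ee_rot: [0.004, 0.743, 0.669, 0.001]
wrist_force: [0.4, 0.5, -0.1]
opening: 0.528
gripper_force: 0.0
time_s: 13.1
position: [0.466, -0.1462, 0.0244]
ee_rot: [-0.0, 0.743, 0.67, 0.0]
wrist_force: [0.1, 0.1, 0.4]
opening: 0.531
gripper_force: 0.0
time_s: 13.43
position: [0.466, -0.1472, 0.0052]
ee_rot: [-0.0, 0.743, 0.669, -0.0]
wrist_force: [-0.1, 0.6, -1.1]
opening: 0.529
gripper_force: 0.0
time_s: 13.85
position: [0.467, -0.1481, 0.0066]
ee_rot: [0.001, 0.743, 0.669, 0.001]
wrist_force: [-0.3, 1.8, 6.4]
opening: 0.162
gripper_force: 39.3
time_s: 14.27
position: [0.4651, -0.1474, 0.0855]
ee_rot: [-0.001, 0.743, 0.669, -0.0]
wrist_force: [-0.4, 0.2, -2.0]
opening: 0.168
gripper_force: 39.0
time_s: 14.43
position: [0.4676, -0.1484, 0.1002]
ee_rot: [0.002, 0.743, 0.669, 0.001]
wrist_force: [1.0, -0.4, -0.4]
opening: 0.166
gripper_force: 39.0
```

View pics/c.png

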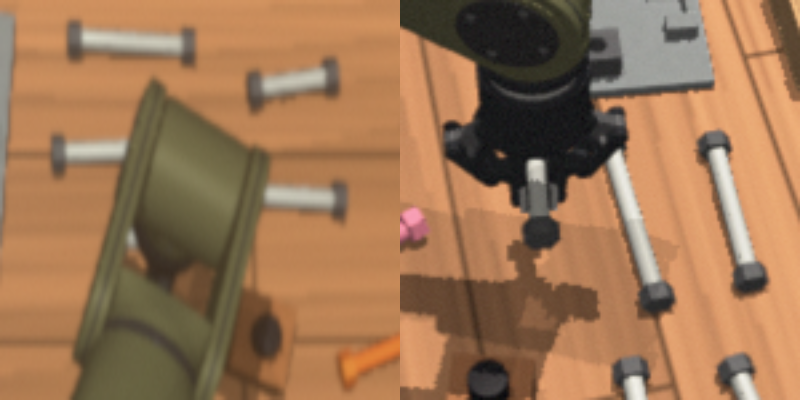

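Stud 1 is held squarely, and the side view shows its near nut at crop (541,235). I'll carry it to pocket 1.

```bash

python3 - <<'E'
from h import *
t=arm.snapshot("side")
p=arm.get_obs()["position"]; a=np.radians(84)
for L in (.036,.04,.044): print(p,proj(t,p+[-L*np.cos(a),-L*np.sin(a),.006]))
E
python3 -m crank '[[0,0,0.949,0.2655,0.992,0,10],[0,0,0.949,0.2655,0.992,0,10],[0,0,0.949,0.2655,0.992,0,10],[0,0,0.949,0.2655,0.992,0,10],[0,0,0.949,0.2655,0.992,0,10]]' >/dev/null
python3 -m crank '[[0,0,0.949,0.2655,0.992,0,10],[0,0,0.949,0.2655,0.992,0,10],[0,0,0.949,0.2655,0.992,0,10],[0,0,0.949,0.2655,0.992,0,10],[0,0,0.949,0.2655,0.992,0,10]]' >/dev/null
python3 -m crank '[[0,0,0.949,0.2655,0.992,0,10],[0,0,0.949,0.2655,0.992,0,10],[0,0,0.949,0.2655,0.992,0,10],[0,0,0.949,0.2655,0.992,0,10],[0,0,0.949,0.2655,0.992,0,10]]' >/dev/null
python3 -m crank '[[0,0,0.949,0.2655,0.992,0,10],[0,0,0.949,0.2655,0.992,0,10],[0,0,0.949,0.2655,0.992,0,10],[0,0,0.949,0.2655,0.992,0,10],[0,0,0,0.2655,0.992,0,10]]' >/dev/null
python3 -m crank '[[0,0,0,0.2655,0.992,0,10],[0,0,0,0,0,0,10],[0,0,0,0,0,0,10],[0,0,0,0,0,0,10]]'
python3 - <<'E'
from h import *
P=[]
for i in range(6): t=arm.snapshot("side"); P.append(arm.get_obs()["position"])
print(np.mean(P,0),np.std(P,0), arm.get_obs()["ee_rot"])
cv2.imwrite("pics/d.png",np.hstack([cv2.resize(t["frame"][120:220,240:340,::-1],(400,400))]))
E
```

```text
[ 0.46506009 -0.14731148  0.09604087] [[292.34573014 319.76231936]]
[ 0.46506009 -0.14731148  0.09604087] [[292.53811354 321.56046538]]
[ 0.46506009 -0.14731148  0.09604087] [[292.73138761 323.36630937]]
time_s: 16.58
position: [0.5764, 0.2683, 0.0954]
ee_rot: [-0.001, 0.051, 0.999, -0.001]
wrist_force: [0.3, -0.2, -1.2]
opening: 0.165
gripper_force: 39.0
[0.57701112 0.26811432 0.09667722] [0.0003001  0.00012541 0.00052034] [-4.01943563e-05  5.13572720e-02  9.98680343e-01 -3.45039327e-05]
```

View pics/d.png

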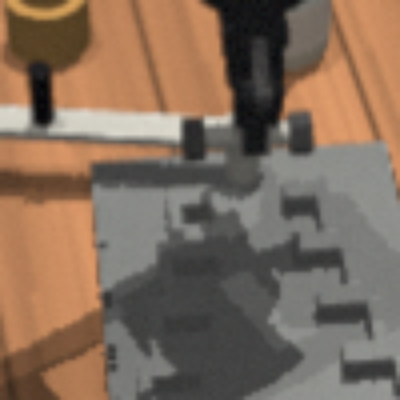

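Held stud lies parallel to the tray, with nuts at crop x 182–312. I'll check its centre, then lower.

```bash

python3 - <<'E'
from h import *
t=arm.snapshot("side"); p=arm.get_obs()["position"]; x=np.array([.9949,-.101,0])
print(proj(t,[p+[0,0,.006],p+[0,0,.006]+.04*x,p+[0,0,.006]-.04*x]))
E
python3 -m crank '[[0,0,0,0,0,-1,10],[0,0,0,0,0,-1,10],[0,0,0,0,0,-0.8,10],[0,0,0,0,0,-0.5,10],[0,0,0,0,0,-0.3,10]]'
python3 -m crank '[[0,0,0,0,0,-0.2,10],[0,0,0,0,0,-0.1,10],[0,0,0,0,0,0,10]]'
```

```text
[[302.79682913 152.98941346]
 [318.96351759 151.85252732]
 [286.55242749 154.14756005]]
time_s: 17.35
position: [0.5769, 0.2686, 0.024]
ee_rot: [-0.001, 0.051, 0.999, -0.0]
wrist_force: [-0.8, 3.0, 2.7]
opening: 0.167
gripper_force: 39.4
time_s: 17.6
position: [0.5781, 0.2695, 0.0199]
ee_rot: [0.001, 0.051, 0.999, 0.0]
wrist_force: [0.5, 2.7, -2.1]
opening: 0.165
gripper_force: 38.9
```

```bash

python3 -m crank '[[0,0,0,0,0,-0.08,10],[0,0,0,0,0,0,10],[0,0,0,0,0,0,22],[0,0,0,0,0,0,30],[0,0,0,0,0,0,30]]'
python3 -m crank '[[0,0,0,0,0,0,30],[0,0,0,0,0,0.5,30],[0,0,0,0,0,1,30],[0,0,0,0,0,1,30],[0,0,0,0,0,1,30]]'
python3 -m crank '[[0,0,0,0,0,1,30],[0,0,0,0,-1,0,45],[0,0,0,0,-1,0,45],[0,0,0,0,-1,0,45],[0,0,0,0,-1,0,45]]'
python3 -m crank '[[0,0,0,0,-1,0,45],[0,0,0,0,-1,0,45],[0,0,0,0,-1,0,45],[0,0,0,0,-1,0,45],[0,0,0,0,-1,0,45]]'
python3 - <<'E'
from h import *
s=arm.snapshot("top"); t=arm.snapshot("side")
print(*studs(s),"",*studs(t),sep="\n"); print(arm.get_obs()["position"])
cv2.imwrite("pics/e.png",np.hstack([cv2.resize(s["frame"][190:290,210:310,::-1],(400,400)),cv2.resize(t["frame"][120:220,240:340,::-1],(400,400))]))
E
```

```text
time_s: 18.02
position: [0.5773, 0.2686, 0.0177]
ee_rot: [-0.0, 0.051, 0.999, -0.0]
wrist_force: [-0.1, 0.7, -0.8]
opening: 0.35
gripper_force: 0.0
time_s: 18.43
position: [0.5773, 0.2688, 0.0889]
ee_rot: [-0.0, 0.051, 0.999, -0.0]
wrist_force: [0.2, 0.7, 0.1]
opening: 0.349
gripper_force: 0.0
time_s: 18.85
position: [0.5775, 0.1883, 0.1088]
ee_rot: [0.001, 0.051, 0.999, 0.0]
wrist_force: [-0.1, 0.3, -0.3]
opening: 0.524
gripper_force: 0.0
time_s: 19.27
position: [0.5775, 0.0879, 0.1086]
ee_rot: [0.0, 0.051, 0.999, -0.0]
wrist_force: [-0.1, 0.1, 0.2]
opening: 0.525
gripper_force: 0.0
(0.81, array([ 0.5107, -0.3133]), 124.1, 26.5, 88.3, 0.025, array([154., 141., 126.]))
(0.81, array([ 0.6267, -0.1395]), 141.9, 24.8, 87.5, 0.024, array([161., 149., 133.]))
(0.78, array([ 0.5955, -0.3174]), 106.2, 25.0, 95.8, 0.026, array([149., 136., 120.]))
(0.7, array([ 0.4016, -0.4204]), 125.6, 27.5, 105.5, 0.026, array([205., 117.,  55.]))
(0.57, array([ 0.5463, -0.1297]), 164.3, 26.9, 91.2, 0.024, array([164., 151., 134.]))
(0.53, array([ 0.343 , -0.1126]), 80.6, 28.2, 24.9, 0.025, array([204., 131., 136.]))
(0.44, array([0.5754, 0.266 ]), 86.0, 27.7, 174.0, 0.036, array([139., 136., 127.]))

(0.95, array([ 0.5461, -0.1242]), 175.0, 27.3, 91.8, 0.023, array([156., 152., 145.]))
(0.9, array([ 0.3981, -0.4074]), 103.7, 25.7, 105.8, 0.023, array([222., 129.,  67.]))
(0.83, array([ 0.5126, -0.3093]), 129.8, 26.8, 88.3, 0.024, array([153., 149., 143.]))
(0.79, array([ 0.6282, -0.1358]), 152.2, 27.1, 87.2, 0.023, array([151., 148., 141.]))
(0.79, array([ 0.3438, -0.1102]), 84.8, 27.0, 25.6, 0.024, array([208., 130., 146.]))
(0.7, array([ 0.5966, -0.3145]), 108.8, 28.0, 96.2, 0.024, array([145., 138., 130.]))
(0.63, array([0.5663, 0.2751]), 61.9, 28.8, 168.2, 0.035, array([141., 139., 133.]))
[0.57760285 0.08880914 0.10835925]
```

View pics/e.png

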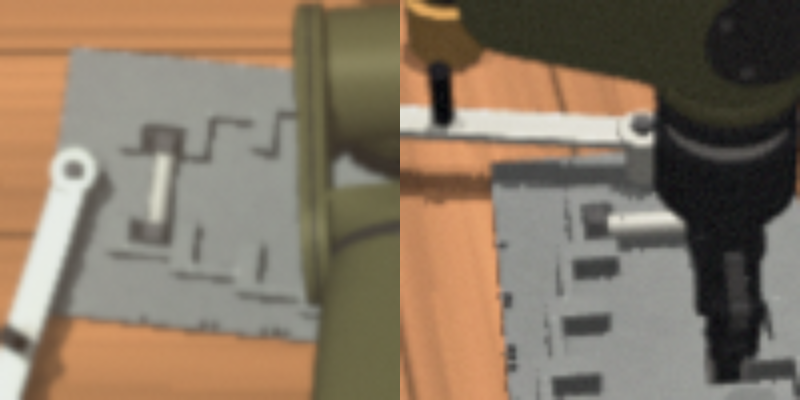

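Stud 1 is seated (both views give its top at 36 mm, centre on the pocket). The top camera reads about (-2,-2.5) mm low. Next is stud 2 at (0.598,-0.315), axis 96°.

```bash

python3 -m crank '[[0,0,-0.9775,0.0486,-0.9614,0,45],[0,0,-0.9775,0.0486,-0.9614,0,45],[0,0,-0.9775,0.0486,-0.9614,0,45],[0,0,-0.9775,0.0486,-0.9614,0,45],[0,0,-0.9775,0.0486,-0.9614,0,45]]' >/dev/null
python3 -m crank '[[0,0,-0.9775,0.0486,-0.9614,0,45],[0,0,-0.9775,0.0486,-0.9614,0,45],[0,0,-0.9775,0.0486,-0.9614,0,45],[0,0,-0.9775,0.0486,-0.9614,0,45],[0,0,-0.9775,0.0486,-0.9614,0,45]]' >/dev/null
python3 -m crank '[[0,0,-0.9775,0.0486,-0.9614,0,45],[0,0,-0.9775,0.0486,-0.9614,0,45],[0,0,-0.9775,0.0486,-0.9614,0,45],[0,0,-0.9775,0.0486,-0.9614,0,45],[0,0,-0.9775,0.0486,-0.9614,0,45]]' >/dev/null
python3 -m crank '[[0,0,-0.9775,0.0486,-0.9614,0,45],[0,0,0,0.0486,-0.9614,0,45],[0,0,0,0.0486,-0.9614,0,45],[0,0,0,0.0486,-0.9614,0,45],[0,0,0,0.0486,-0.9614,0,45]]'
python3 -m crank '[[0,0,0,0.0486,-0.9614,0,45],[0,0,0,0,0,0,45],[0,0,0,0,0,0,45],[0,0,0,0,0,-0.9,45],[0,0,0,0,0,-0.9,45]]'
python3 -m crank '[[0,0,0,0,0,-0.9,45],[0,0,0,0,0,0,45],[0,0,0,0,0,0,45],[0,0,0,0,0,0,45]]'
python3 - <<'E'
from h import *
s=arm.snapshot("top"); t=arm.snapshot("side")
print(*studs(t),sep="\n"); print(arm.get_obs()["position"])
E
```

```text
time_s: 21.13
position: [0.5976, -0.2955, 0.1079]
ee_rot: [0.0, 0.669, 0.743, 0.0]
wrist_force: [0.1, -1.0, -0.4]
opening: 0.525
gripper_force: 0.0
time_s: 21.55
position: [0.5992, -0.3147, 0.0731]
ee_rot: [0.002, 0.669, 0.743, 0.0]
wrist_force: [-0.1, 0.3, 0.0]
opening: 0.525
gripper_force: 0.0
time_s: 21.88
position: [0.5985, -0.3145, 0.0547]
ee_rot: [0.0, 0.669, 0.743, 0.0]
wrist_force: [0.4, -0.4, -0.0]
opening: 0.527
gripper_force: 0.0
(0.86, array([ 0.5122, -0.3094]), 131.1, 28.1, 87.9, 0.024, array([130., 126., 119.]))
(0.77, array([ 0.3947, -0.4081]), 102.4, 26.5, 101.4, 0.023, array([235., 144.,  76.]))
(0.75, array([0.5757, 0.2737]), 80.8, 29.0, 171.9, 0.036, array([147., 146., 140.]))
(0.66, array([ 0.3434, -0.1104]), 86.1, 29.9, 24.2, 0.023, array([212., 133., 147.]))
(0.6, array([ 0.5436, -0.1708]), 86.8, 28.9, 98.2, 0.023, array([157., 152., 144.]))
(0.57, array([ 0.597 , -0.3304]), 75.4, 26.0, 99.4, 0.024, array([108., 104.,  98.]))
(0.54, array([ 0.632 , -0.0727]), 21.3, 20.1, 77.9, 0.026, array([118., 114., 110.]))
[ 0.598887   -0.31514086  0.05560044]
```

```bash

python3 -m crank '[[0,0,0,0,0,-0.9,45],[0,0,0,0,0,-0.9,45],[0,0,0,0,0,-0.5,45],[0,0,0,0,0,-0.1,45],[0,0,0,0,0,0,45]]'
python3 -m crank '[[0,0,0,0,0,0,10],[0,0,0,0,0,0,10],[0,0,0,0,0,0,10],[0,0,0,0,0,0,10],[0,0,0,0,0,0,10]]' 40
python3 -m crank '[[0,0,0,0,0,0.2,10],[0,0,0,0,0,0.8,10],[0,0,0,0,0,1,10],[0,0,0,0,0,1,10],[0,0,0,0,0,1,10]]'
python3 -m crank '[[0,0,0,0,0,0.6,10],[0,0,0.9775,-0.047,0.957,0,10],[0,0,0.9775,-0.047,0.957,0,10],[0,0,0.9775,-0.047,0.957,0,10],[0,0,0.9775,-0.047,0.957,0,10]]'
python3 -m crank '[[0,0,0.9775,-0.047,0.957,0,10],[0,0,0.9775,-0.047,0.957,0,10],[0,0,0.9775,-0.047,0.957,0,10],[0,0,0.9775,-0.047,0.957,0,10],[0,0,0.9775,-0.047,0.957,0,10]]' >/dev/null
python3 -m crank '[[0,0,0.9775,-0.047,0.957,0,10],[0,0,0.9775,-0.047,0.957,0,10],[0,0,0.9775,-0.047,0.957,0,10],[0,0,0.9775,-0.047,0.957,0,10],[0,0,0.9775,-0.047,0.957,0,10]]' >/dev/null
python3 -m crank '[[0,0,0.9775,-0.047,0.957,0,10],[0,0,0.9775,-0.047,0.957,0,10],[0,0,0,-0.047,0.957,0,10],[0,0,0,-0.047,0.957,0,10],[0,0,0,-0.047,0.957,0,10]]' >/dev/null
python3 -m crank '[[0,0,0,-0.047,0.957,0,10],[0,0,0,-0.047,0.957,0,10],[0,0,0,-0.047,0.957,0,10],[0,0,0,-0.047,0.957,0,10],[0,0,0,-0.047,0.957,0,10]]' >/dev/null
python3 -m crank '[[0,0,0,-0.047,0.957,0,10],[0,0,0,-0.047,0.957,0,10],[0,0,0,-0.047,0.957,0,10],[0,0,0,-0.047,0.957,0,10],[0,0,0,0,0,0,10]]'
cat > held.py <<'E'
from h import *; import sys
L,k=float(sys.argv[1]),int(sys.argv[2]); P=[]
for i in range(4): t=arm.snapshot("side"); P.append(arm.get_obs()["position"])
p=np.mean(P,0); x=np.array([.9949,-.101,0]); tgt=np.array([.5675,.1733])+(.144-.048*k)*np.array([.101,.9949])
print("pos",p.round(4),"to go xy",(tgt-p[:2]).round(4), arm.get_obs()["ee_rot"].round(3))
for m in arm.masks_of(t,"stud3"):
    v,u=np.nonzero(m["mask"]); Q=deep(t,np.c_[u,v]); z=np.median(Q[:,2])
    if z>.06 and m["score"]>.2:
        e=proj(t,[p+[0,0,.006]-L/2*x,p+[0,0,.006]+L/2*x]); print("mask u",u.min(),u.max(),"v at ends",v[u<u.min()+3].mean(),v[u>u.max()-3].mean(),"z",z,"pred",e.round(1).tolist(), m["score"])
E
python3 held.py 0.1 2
```

```text
time_s: 22.45
position: [0.5975, -0.3146, 0.0052]
ee_rot: [-0.001, 0.669, 0.743, -0.0]
wrist_force: [-0.1, -0.1, 0.3]
opening: 0.53
gripper_force: 0.0
time_s: 22.87
position: [0.5988, -0.3154, 0.0073]
ee_rot: [0.001, 0.669, 0.743, 0.0]
wrist_force: [-0.5, 0.4, 4.1]
opening: 0.165
gripper_force: 39.4
time_s: 23.28
position: [0.5975, -0.3145, 0.0869]
ee_rot: [-0.0, 0.669, 0.743, -0.0]
wrist_force: [-0.5, -0.2, -0.6]
opening: 0.165
gripper_force: 39.1
time_s: 23.7
position: [0.5936, -0.2374, 0.0979]
ee_rot: [-0.0, 0.532, 0.847, 0.0]
wrist_force: [-0.1, 0.7, -1.3]
opening: 0.166
gripper_force: 39.1
time_s: 25.78
position: [0.5709, 0.2239, 0.098]
ee_rot: [-0.0, 0.05, 0.999, 0.001]
wrist_force: [-0.8, 0.0, -0.6]
opening: 0.163
gripper_force: 39.2
pos [0.5712 0.2213 0.0977] to go xy [ 0.0012 -0.0003] [-0.     0.051  0.999 -0.   ]
mask u 283 326 v at ends 168.31034482758622 166.1304347826087 z 0.10712581737666049 pred [[283.5, 168.0], [325.0, 165.0]] 0.81
```

Centred within 1 mm. Lower, release.

```bash

python3 -m crank '[[0,0,0,0.05,0,-1,10],[0,0,0,0,0,-1,10],[0,0,0,0,0,-0.8,10],[0,0,0,0,0,-0.5,10],[0,0,0,0,0,-0.3,10]]'
python3 -m crank '[[0,0,0,0,0,-0.2,10],[0,0,0,0,0,-0.1,10],[0,0,0,0,0,-0.06,10],[0,0,0,0,0,0,10]]'
python3 -m crank '[[0,0,0,0,0,0,10],[0,0,0,0,0,0,22],[0,0,0,0,0,0,30],[0,0,0,0,0,0,30],[0,0,0,0,0,0,30]]'
python3 -m crank '[[0,0,0,0,0,0.5,30],[0,0,0,0,0,1,30],[0,0,0,0,0,1,30],[0,0,0,0,0,1,30],[0,0,0,0,0,1,30]]'
python3 -m crank '[[0,0,0,0,-1,0,45],[0,0,0,0,-1,0,45],[0,0,0,0,-1,0,45],[0,0,0,0,-1,0,45],[0,0,0,0,-1,0,45]]'
python3 -m crank '[[0,0,0,0,-1,0,45],[0,0,0,0,-1,0,45],[0,0,0,0,-1,0,45],[0,0,0,0,-1,0,45],[0,0,0,0,-1,0,45]]'
python3 -m crank '[[0,0,0,0,-1,0,45],[0,0,0,0,0,0,45],[0,0,0,0,0,0,45],[0,0,0,0,0,0,45]]'
python3 - <<'E'
from h import *
s=arm.snapshot("top"); t=arm.snapshot("side")
print(*studs(s),"",*studs(t),sep="\n"); print(arm.get_obs()["position"])
E
```

```text
time_s: 26.45
position: [0.572, 0.2207, 0.0246]
ee_rot: [-0.001, 0.052, 0.999, 0.0]
wrist_force: [-1.1, 3.9, 4.7]
opening: 0.17
gripper_force: 39.7
time_s: 26.78
position: [0.5734, 0.2216, 0.0194]
ee_rot: [0.001, 0.051, 0.999, 0.001]
wrist_force: [2.1, 3.6, -0.4]
opening: 0.167
gripper_force: 39.2
time_s: 27.2
position: [0.5723, 0.2207, 0.0184]
ee_rot: [-0.0, 0.051, 0.999, -0.0]
wrist_force: [-0.5, -0.3, 0.2]
opening: 0.352
gripper_force: 0.0
time_s: 27.62
position: [0.5725, 0.221, 0.1102]
ee_rot: [0.0, 0.051, 0.999, -0.0]
wrist_force: [0.8, 0.5, -0.5]
opening: 0.352
gripper_force: 0.0
time_s: 28.03
position: [0.5725, 0.1202, 0.1095]
ee_rot: [0.0, 0.051, 0.999, -0.0]
wrist_force: [0.2, 0.4, -0.0]
opening: 0.521
gripper_force: 0.0
time_s: 28.45
position: [0.5725, 0.02, 0.1094]
ee_rot: [0.0, 0.051, 0.999, -0.0]
wrist_force: [-0.1, -0.9, -1.0]
opening: 0.528
gripper_force: 0.0
time_s: 28.78
position: [0.5726, 0.0014, 0.109]
ee_rot: [0.0, 0.051, 0.999, 0.0]
wrist_force: [-0.4, 0.7, 0.1]
opening: 0.53
gripper_force: 0.0
(0.82, array([ 0.5107, -0.3134]), 124.2, 26.6, 88.3, 0.025, array([15
[... 390 characters left out ...]
2677]), 83.6, 26.8, 176.0, 0.036, array([140., 137., 128.]))
(0.52, array([ 0.3431, -0.113 ]), 77.8, 24.5, 24.9, 0.027, array([156.,  94.,  97.]))

(0.94, array([ 0.5467, -0.1256]), 172.9, 26.0, 91.5, 0.023, array([129., 127., 121.]))
(0.93, array([ 0.3445, -0.1118]), 84.8, 30.2, 26.7, 0.024, array([164.,  95., 106.]))
(0.72, array([ 0.3942, -0.408 ]), 104.1, 30.2, 100.9, 0.023, array([220., 130.,  69.]))
(0.65, array([0.5538, 0.2266]), 60.5, 27.5, 168.2, 0.035, array([147., 146., 140.]))
(0.62, array([0.5651, 0.2754]), 59.4, 28.8, 168.2, 0.035, array([146., 144., 138.]))
(0.55, array([ 0.5111, -0.3092]), 129.1, 27.0, 87.3, 0.024, array([158., 154., 147.]))
[0.57251421 0.0019721  0.10858263]
```

Both seated (tops 36–37 mm). Next is stud 3 at (0.5122,-0.3108), axis 88°.

```bash

python3 -m crank '[[0,0,-0.958,-0.1675,-0.8675,0,45],[0,0,-0.958,-0.1675,-0.8675,0,45],[0,0,-0.958,-0.1675,-0.8675,0,45],[0,0,-0.958,-0.1675,-0.8675,0,45],[0,0,-0.958,-0.1675,-0.8675,0,45]]' >/dev/null
python3 -m crank '[[0,0,-0.958,-0.1675,-0.8675,0,45],[0,0,-0.958,-0.1675,-0.8675,0,45],[0,0,-0.958,-0.1675,-0.8675,0,45],[0,0,-0.958,-0.1675,-0.8675,0,45],[0,0,-0.958,-0.1675,-0.8675,0,45]]' >/dev/null
python3 -m crank '[[0,0,-0.958,-0.1675,-0.8675,0,45],[0,0,-0.958,-0.1675,-0.8675,0,45],[0,0,-0.958,-0.1675,-0.8675,0,45],[0,0,-0.958,-0.1675,-0.8675,0,45],[0,0,-0.958,-0.1675,-0.8675,0,45]]' >/dev/null
python3 -m crank '[[0,0,-0.958,-0.1675,-0.8675,0,45],[0,0,-0.958,-0.1675,-0.8675,0,45],[0,0,-0.958,-0.1675,-0.8675,0,45],[0,0,0,0,0,-0.9,45],[0,0,0,0,0,-0.9,45]]'
python3 -m crank '[[0,0,0,0,0,-0.9,45],[0,0,0,0,0,0,45],[0,0,0,0,0,0,45]]'
python3 - <<'E'
from h import *
t=arm.snapshot("side")
print(*studs(t),sep="\n"); print(arm.get_obs()["position"])
E
```

```text
time_s: 30.65
position: [0.5135, -0.3125, 0.0738]
ee_rot: [0.002, 0.72, 0.694, 0.0]
wrist_force: [0.3, 0.2, -0.5]
opening: 0.529
gripper_force: 0.0
time_s: 30.9
position: [0.5117, -0.3101, 0.0534]
ee_rot: [-0.001, 0.719, 0.695, -0.0]
wrist_force: [-0.1, -0.2, 0.3]
opening: 0.526
gripper_force: 0.0
(0.8, array([0.573 , 0.2253]), 99.8, 28.5, 172.9, 0.036, array([153., 151., 145.]))
(0.8, array([ 0.3976, -0.4075]), 105.2, 27.4, 105.1, 0.023, array([200., 112.,  59.]))
(0.7, array([0.5711, 0.2317]), 524.2, 249.1, 115.4, 0.047, array([152., 152., 148.]))
(0.65, array([0.5765, 0.2724]), 84.6, 33.1, 177.5, 0.036, array([138., 136., 131.]))
(0.58, array([ 0.3432, -0.1098]), 84.7, 27.7, 26.8, 0.023, array([208., 130., 146.]))
(0.57, array([ 0.5146, -0.3238]), 101.1, 26.0, 84.7, 0.023, array([115., 112., 107.]))
(0.53, array([ 0.6289, -0.1841]), 57.7, 25.2, 74.3, 0.024, array([132., 128., 122.]))
(0.4, array([ 0.5406, -0.0599]), 32.1, 16.1, 112.6, 0.022, array([137., 133., 126.]))
[ 0.51307092 -0.31129976  0.05568611]
```

```bash

python3 -m crank '[[0,0,0,0,0,-0.9,45],[0,0,0,0,0,-0.9,45],[0,0,0,0,0,-0.5,45],[0,0,0,0,0,-0.1,45],[0,0,0,0,0,0,45]]'
python3 -m crank '[[0,0,0,0,0,0,10],[0,0,0,0,0,0,10],[0,0,0,0,0,0,10],[0,0,0,0,0,0,10],[0,0,0,0,0,0,10]]' 40
python3 -m crank '[[0,0,0,0,0,0.2,10],[0,0,0,0,0,0.8,10],[0,0,0,0,0,1,10],[0,0,0,0,0,1,10],[0,0,0,0,0,1,10]]'
python3 -m crank '[[0,0,0,0,0,0.6,10],[0,0,0.958,0.106,0.931,0,10],[0,0,0.958,0.106,0.931,0,10],[0,0,0.958,0.106,0.931,0,10],[0,0,0.958,0.106,0.931,0,10]]'
python3 -m crank '[[0,0,0.958,0.106,0.931,0,10],[0,0,0.958,0.106,0.931,0,10],[0,0,0.958,0.106,0.931,0,10],[0,0,0.958,0.106,0.931,0,10],[0,0,0.958,0.106,0.931,0,10]]' >/dev/null
python3 -m crank '[[0,0,0.958,0.106,0.931,0,10],[0,0,0.958,0.106,0.931,0,10],[0,0,0.958,0.106,0.931,0,10],[0,0,0.958,0.106,0.931,0,10],[0,0,0.958,0.106,0.931,0,10]]' >/dev/null
python3 -m crank '[[0,0,0.958,0.106,0.931,0,10],[0,0,0.958,0.106,0.931,0,10],[0,0,0.958,0.106,0.931,0,10],[0,0,0.958,0.106,0.931,0,10],[0,0,0,0.106,0.931,0,10]]' >/dev/null
python3 -m crank '[[0,0,0,0.106,0.931,0,10],[0,0,0,0.106,0.931,0,10],[0,0,0,0.106,0.931,0,10],[0,0,0,0.106,0.931,0,10],[0,0,0,0.106,0.931,0,10]]' >/dev/null
python3 -m crank '[[0,0,0,0.106,0.931,0,10],[0,0,0,0.106,0.931,0,10],[0,0,0,0,0,0,10],[0,0,0,0,0,0,10]]'
python3 held.py 0.12 3
```

```text
time_s: 31.42
position: [0.5122, -0.311, 0.0065]
ee_rot: [-0.0, 0.72, 0.694, -0.0]
wrist_force: [-0.2, 0.1, 0.4]
opening: 0.528
gripper_force: 0.0
time_s: 31.83
position: [0.5132, -0.3119, 0.0081]
ee_rot: [0.001, 0.72, 0.694, 0.0]
wrist_force: [-0.7, 1.1, 5.3]
opening: 0.168
gripper_force: 39.5
time_s: 32.25
position: [0.5113, -0.3105, 0.0862]
ee_rot: [-0.001, 0.72, 0.694, -0.0]
wrist_force: [0.5, 0.3, -2.1]
opening: 0.164
gripper_force: 39.1
time_s: 32.67
position: [0.52, -0.2357, 0.0977]
ee_rot: [-0.001, 0.593, 0.805, -0.0]
wrist_force: [1.4, -0.6, -1.6]
opening: 0.168
gripper_force: 39.2
time_s: 34.67
position: [0.5667, 0.1734, 0.0977]
ee_rot: [-0.001, 0.05, 0.999, -0.0]
wrist_force: [0.4, 0.8, -2.6]
opening: 0.164
gripper_force: 39.2
pos [0.5668 0.1724 0.0979] to go xy [0.0007 0.0009] [-0.     0.051  0.999 -0.   ]
mask u 280 331 v at ends 182.96 180.0 z 0.10711681519752309 pred [[281.3, 183.0], [332.2, 179.2]] 0.85
```

```bash

python3 -m crank '[[0,0,0,0.07,0.04,-1,10],[0,0,0,0,0,-1,10],[0,0,0,0,0,-0.8,10],[0,0,0,0,0,-0.5,10],[0,0,0,0,0,-0.3,10]]'
python3 -m crank '[[0,0,0,0,0,-0.2,10],[0,0,0,0,0,-0.1,10],[0,0,0,0,0,-0.06,10],[0,0,0,0,0,0,10]]'
python3 -m crank '[[0,0,0,0,0,0,10],[0,0,0,0,0,0,22],[0,0,0,0,0,0,30],[0,0,0,0,0,0,30],[0,0,0,0,0,0,30]]'
python3 -m crank '[[0,0,0,0,0,0.5,30],[0,0,0,0,0,1,30],[0,0,0,0,0,1,30],[0,0,0,0,0,1,30],[0,0,0,0,0,1,30]]'
python3 -m crank '[[0,0,0,-1,0,0,45],[0,0,0,-1,0,0,45],[0,0,0,-1,-1,0,45],[0,0,0,-1,-1,0,45],[0,0,0,-1,-1,0,45]]'
python3 -m crank '[[0,0,0,-1,-1,0,45],[0,0,0,0,-1,0,45],[0,0,0,0,-1,0,45],[0,0,0,0,0,0,45],[0,0,0,0,0,0,45]]'
python3 - <<'E'
from h import *
s=arm.snapshot("top"); t=arm.snapshot("side")
print(*studs(s),"",*studs(t),sep="\n"); print(arm.get_obs()["position"])
E
```

```text
time_s: 35.33
position: [0.5678, 0.1732, 0.0249]
ee_rot: [-0.001, 0.051, 0.999, -0.0]
wrist_force: [-1.3, 3.3, 3.5]
opening: 0.164
gripper_force: 39.8
time_s: 35.67
position: [0.5694, 0.1739, 0.0202]
ee_rot: [0.001, 0.051, 0.999, 0.0]
wrist_force: [-0.5, 1.5, -0.8]
opening: 0.168
gripper_force: 39.3
time_s: 36.08
position: [0.5689, 0.1737, 0.0196]
ee_rot: [0.0, 0.051, 0.999, -0.0]
wrist_force: [0.6, 0.1, -0.0]
opening: 0.348
gripper_force: 0.0
time_s: 36.5
position: [0.5688, 0.1737, 0.1111]
ee_rot: [0.0, 0.051, 0.999, 0.0]
wrist_force: [0.7, 0.8, 0.8]
opening: 0.352
gripper_force: 0.0
time_s: 36.92
position: [0.468, 0.1134, 0.1101]
ee_rot: [0.0, 0.05, 0.999, -0.0]
wrist_force: [-0.0, -0.8, 1.2]
opening: 0.525
gripper_force: 0.0
time_s: 37.33
position: [0.449, 0.0533, 0.1102]
ee_rot: [0.001, 0.052, 0.999, 0.0]
wrist_force: [0.9, 0.2, 0.4]
opening: 0.528
gripper_force: 0.0
(0.69, array([0.5639, 0.1733]), 121.6, 26.7, 175.7, 0.036, array([151., 150., 139.]))
(0.63, array([0.5716, 0.2194]), 104.0, 26.3, 174.5, 0.037, array([144., 141., 132.]))
(0.59, array([ 0.4011, -0.4204]), 128.6, 28.
[... 580 characters left out ...]
7, -0.1353]), 154.1, 27.7, 87.4, 0.023, array([148., 142., 134.]))
(0.68, array([ 0.5459, -0.1258]), 176.2, 27.9, 91.3, 0.023, array([153., 147., 138.]))
(0.67, array([ 0.3986, -0.4076]), 104.5, 26.5, 105.8, 0.023, array([220., 127.,  67.]))
(0.6, array([0.6276, 0.4255]), 175.0, 69.1, 76.8, 0.1, array([161., 154., 145.]))
(0.55, array([ 0.3438, -0.11  ]), 83.2, 26.3, 24.6, 0.024, array([207., 129., 146.]))
(0.54, array([0.5751, 0.2715]), 80.9, 28.0, 177.9, 0.036, array([135., 134., 128.]))
(0.54, array([0.5681, 0.1777]), 121.5, 26.7, 173.6, 0.035, array([148., 146., 139.]))
(0.51, array([0.5719, 0.2252]), 97.1, 24.2, 172.7, 0.035, array([147., 145., 138.]))
[0.44891344 0.05441782 0.10950516]
```

Three seated. Next is stud 4 at (0.628,-0.137), axis 88°.

```bash

python3 -m crank '[[0,0,-0.958,0.497,-0.531,0,45],[0,0,-0.958,0.497,-0.531,0,45],[0,0,-0.958,0.497,-0.531,0,45],[0,0,-0.958,0.497,-0.531,0,45],[0,0,-0.958,0.497,-0.531,0,45]]' >/dev/null
python3 -m crank '[[0,0,-0.958,0.497,-0.531,0,45],[0,0,-0.958,0.497,-0.531,0,45],[0,0,-0.958,0.497,-0.531,0,45],[0,0,-0.958,0.497,-0.531,0,45],[0,0,-0.958,0.497,-0.531,0,45]]' >/dev/null
python3 -m crank '[[0,0,-0.958,0.497,-0.531,0,45],[0,0,-0.958,0.497,-0.531,0,45],[0,0,-0.958,0.497,-0.531,0,45],[0,0,-0.958,0.497,-0.531,0,45],[0,0,-0.958,0.497,-0.531,0,45]]' >/dev/null
python3 -m crank '[[0,0,-0.958,0.497,-0.531,0,45],[0,0,-0.958,0.497,-0.531,0,45],[0,0,-0.958,0.497,-0.531,0,45],[0,0,0,0,0,-0.9,45],[0,0,0,0,0,-0.9,45]]'
python3 -m crank '[[0,0,0,0,0,-0.9,45],[0,0,0,0,0,0,45],[0,0,0,0,0,0,45]]'
python3 - <<'E'
from h import *
t=arm.snapshot("side")
print(*studs(t),sep="\n"); print(arm.get_obs()["position"])
E
```

```text
time_s: 39.2
position: [0.6299, -0.1375, 0.0743]
ee_rot: [0.002, 0.72, 0.694, 0.001]
wrist_force: [-0.0, 0.0, -0.3]
opening: 0.525
gripper_force: 0.0
time_s: 39.45
position: [0.6269, -0.1363, 0.0537]
ee_rot: [-0.002, 0.719, 0.695, -0.001]
wrist_force: [0.3, -0.1, -0.1]
opening: 0.529
gripper_force: 0.0
(0.98, array([ 0.6295, -0.1489]), 124.9, 24.3, 84.9, 0.022, array([125., 122., 116.]))
(0.9, array([ 0.3439, -0.1098]), 83.6, 26.3, 24.6, 0.023, array([154.,  89., 100.]))
(0.71, array([ 0.3974, -0.4066]), 107.0, 27.4, 105.1, 0.023, array([228., 137.,  73.]))
(0.67, array([ 0.5458, -0.1269]), 174.0, 28.8, 92.1, 0.023, array([128., 124., 118.]))
[ 0.62857099 -0.13709431  0.05636324]
```

```bash

python3 -m crank '[[0,0,0,0,0,-0.9,45],[0,0,0,0,0,-0.9,45],[0,0,0,0,0,-0.5,45],[0,0,0,0,0,-0.1,45],[0,0,0,0,0,0,45]]'
python3 -m crank '[[0,0,0,0,0,0,10],[0,0,0,0,0,0,10],[0,0,0,0,0,0,10],[0,0,0,0,0,0,10],[0,0,0,0,0,0,10]]' 40
python3 -m crank '[[0,0,0,0,0,0.2,10],[0,0,0,0,0,0.8,10],[0,0,0,0,0,1,10],[0,0,0,0,0,1,10],[0,0,0,0,0,1,10]]'
python3 -m crank '[[0,0,0,0,0,0.6,10],[0,0,0.958,-0.1814,0.729,0,10],[0,0,0.958,-0.1814,0.729,0,10],[0,0,0.958,-0.1814,0.729,0,10],[0,0,0.958,-0.1814,0.729,0,10]]'
python3 -m crank '[[0,0,0.958,-0.1814,0.729,0,10],[0,0,0.958,-0.1814,0.729,0,10],[0,0,0.958,-0.1814,0.729,0,10],[0,0,0.958,-0.1814,0.729,0,10],[0,0,0.958,-0.1814,0.729,0,10]]' >/dev/null
python3 -m crank '[[0,0,0.958,-0.1814,0.729,0,10],[0,0,0.958,-0.1814,0.729,0,10],[0,0,0.958,-0.1814,0.729,0,10],[0,0,0.958,-0.1814,0.729,0,10],[0,0,0.958,-0.1814,0.729,0,10]]' >/dev/null
python3 -m crank '[[0,0,0.958,-0.1814,0.729,0,10],[0,0,0.958,-0.1814,0.729,0,10],[0,0,0.958,-0.1814,0.729,0,10],[0,0,0.958,-0.1814,0.729,0,10],[0,0,0,0,0,0,10]]' >/dev/null
python3 -m crank '[[0,0,0,0,0,0,10],[0,0,0,0,0,0,10]]'
python3 held.py 0.14 4
```

```text
time_s: 39.97
position: [0.6276, -0.1373, 0.0073]
ee_rot: [-0.0, 0.72, 0.694, -0.0]
wrist_force: [-0.1, 0.2, 0.4]
opening: 0.532
gripper_force: 0.0
time_s: 40.38
position: [0.6288, -0.1377, 0.009]
ee_rot: [0.001, 0.72, 0.694, 0.001]
wrist_force: [-0.4, 0.3, 6.0]
opening: 0.167
gripper_force: 39.5
time_s: 40.8
position: [0.6267, -0.1371, 0.087]
ee_rot: [-0.001, 0.72, 0.694, -0.001]
wrist_force: [-0.0, -0.2, -1.7]
opening: 0.164
gripper_force: 39.1
time_s: 41.22
position: [0.6123, -0.0785, 0.0985]
ee_rot: [-0.001, 0.593, 0.805, -0.0]
wrist_force: [0.0, 0.4, -1.7]
opening: 0.166
gripper_force: 39.2
time_s: 42.63
position: [0.5621, 0.1246, 0.0988]
ee_rot: [-0.0, 0.052, 0.999, -0.0]
wrist_force: [-1.1, -0.1, -1.5]
opening: 0.165
gripper_force: 39.2
pos [0.5624 0.1243 0.0991] to go xy [0.0002 0.0012] [-0.     0.052  0.999 -0.   ]
mask u 278 339 v at ends 198.19230769230768 194.28 z 0.10730493783066869 pred [[278.9, 198.2], [339.6, 193.5]] 0.71
```

```bash

python3 -m crank '[[0,0,0,0.03,0.06,-1,10],[0,0,0,0,0,-1,10],[0,0,0,0,0,-0.8,10],[0,0,0,0,0,-0.5,10],[0,0,0,0,0,-0.3,10]]'
python3 -m crank '[[0,0,0,0,0,-0.2,10],[0,0,0,0,0,-0.1,10],[0,0,0,0,0,-0.1,10],[0,0,0,0,0,0,10]]'
python3 -m crank '[[0,0,0,0,0,0,10],[0,0,0,0,0,0,22],[0,0,0,0,0,0,30],[0,0,0,0,0,0,30],[0,0,0,0,0,0,30]]'
python3 -m crank '[[0,0,0,0,0,0.5,30],[0,0,0,0,0,1,30],[0,0,0,0,0,1,30],[0,0,0,0,0,1,30],[0,0,0,0,0,1,30]]'
python3 -m crank '[[0,0,0,-1,0,0,45],[0,0,0,-1,0,0,45],[0,0,0,-1,-1,0,45],[0,0,0,-1,-1,0,45],[0,0,0,-1,-1,0,45]]'
python3 -m crank '[[0,0,0,-1,-1,0,45],[0,0,0,0,0,0,45],[0,0,0,0,0,0,45]]'
python3 - <<'E'
from h import *
s=arm.snapshot("top"); t=arm.snapshot("side")
print(*studs(s),"",*studs(t),sep="\n"); print(arm.get_obs()["position"])
E
```

```text
time_s: 43.3
position: [0.5621, 0.1258, 0.0257]
ee_rot: [-0.001, 0.051, 0.999, -0.0]
wrist_force: [-0.8, 1.4, -0.1]
opening: 0.166
gripper_force: 39.5
time_s: 43.63
position: [0.5638, 0.1263, 0.021]
ee_rot: [0.001, 0.051, 0.999, 0.0]
wrist_force: [-2.4, -0.3, 2.1]
opening: 0.165
gripper_force: 39.8
time_s: 44.05
position: [0.5631, 0.1262, 0.0193]
ee_rot: [0.0, 0.051, 0.999, -0.0]
wrist_force: [0.1, 1.0, -0.5]
opening: 0.35
gripper_force: 0.0
time_s: 44.47
position: [0.563, 0.1262, 0.1109]
ee_rot: [0.0, 0.051, 0.999, 0.0]
wrist_force: [-0.1, 0.2, -0.4]
opening: 0.35
gripper_force: 0.0
time_s: 44.88
position: [0.4622, 0.0659, 0.11]
ee_rot: [0.0, 0.05, 0.999, -0.0]
wrist_force: [0.0, -0.2, 0.6]
opening: 0.525
gripper_force: 0.0
time_s: 45.13
position: [0.4426, 0.0457, 0.1099]
ee_rot: [0.001, 0.052, 0.999, 0.0]
wrist_force: [-0.2, 0.7, 0.8]
opening: 0.529
gripper_force: 0.0
(0.89, array([ 0.5463, -0.1309]), 161.7, 26.8, 91.2, 0.024, array([161., 151., 136.]))
(0.77, array([0.5703, 0.221 ]), 101.0, 24.0, 174.9, 0.037, array([149., 147., 137.]))
(0.76, array([ 0.4004, -0.4196]), 123.7, 22.
[... 237 characters left out ...]
 0.1731]), 121.9, 26.4, 175.7, 0.036, array([151., 149., 139.]))
(0.58, array([0.5737, 0.2679]), 83.0, 24.6, 173.9, 0.037, array([140., 137., 128.]))

(0.97, array([ 0.5459, -0.1258]), 174.2, 28.6, 91.1, 0.023, array([152., 148., 140.]))
(0.84, array([0.573, 0.225]), 94.9, 23.3, 173.0, 0.035, array([152., 150., 143.]))
(0.76, array([ 0.401 , -0.4045]), 109.2, 28.8, 111.3, 0.022, array([215., 125.,  66.]))
(0.59, array([ 0.3437, -0.1107]), 84.9, 29.0, 25.6, 0.024, array([200., 125., 140.]))
(0.56, array([0.5636, 0.1296]), 141.3, 29.7, 174.0, 0.034, array([148., 147., 140.]))
(0.53, array([0.5756, 0.2739]), 81.2, 28.8, 172.1, 0.036, array([132., 131., 125.]))
[0.44382618 0.04665956 0.10987937]
```

Four seated. Last is stud 5 at (0.5475,-0.128), axis 91°.

```bash

python3 -m crank '[[0,0,-0.979,0.305,-0.513,0,45],[0,0,-0.979,0.305,-0.513,0,45],[0,0,-0.979,0.305,-0.513,0,45],[0,0,-0.979,0.305,-0.513,0,45],[0,0,-0.979,0.305,-0.513,0,45]]' >/dev/null
python3 -m crank '[[0,0,-0.979,0.305,-0.513,0,45],[0,0,-0.979,0.305,-0.513,0,45],[0,0,-0.979,0.305,-0.513,0,45],[0,0,-0.979,0.305,-0.513,0,45],[0,0,-0.979,0.305,-0.513,0,45]]' >/dev/null
python3 -m crank '[[0,0,-0.979,0.305,-0.513,0,45],[0,0,-0.979,0.305,-0.513,0,45],[0,0,-0.979,0.305,-0.513,0,45],[0,0,-0.979,0.305,-0.513,0,45],[0,0,-0.979,0.305,-0.513,0,45]]' >/dev/null
python3 -m crank '[[0,0,-0.979,0.305,-0.513,0,45],[0,0,-0.979,0.305,-0.513,0,45],[0,0,0,0,0,-0.9,45],[0,0,0,0,0,-0.9,45],[0,0,0,0,0,-0.9,45]]'
python3 -m crank '[[0,0,0,0,0,0,45],[0,0,0,0,0,0,45],[0,0,0,0,0,0,45]]'
python3 - <<'E'
from h import *
t=arm.snapshot("side")
print(*studs(t),sep="\n"); print(arm.get_obs()["position"])
E
```

```text
time_s: 47.0
position: [0.548, -0.1281, 0.0549]
ee_rot: [0.0, 0.701, 0.713, 0.0]
wrist_force: [-0.4, -0.1, -0.1]
opening: 0.527
gripper_force: 0.0
time_s: 47.25
position: [0.5476, -0.1281, 0.0561]
ee_rot: [0.0, 0.701, 0.713, 0.0]
wrist_force: [1.1, -0.8, -0.3]
opening: 0.528
gripper_force: 0.0
(0.98, array([ 0.401 , -0.4055]), 105.6, 26.4, 110.6, 0.023, array([230., 136.,  71.]))
(0.71, array([ 0.5453, -0.1451]), 137.0, 28.1, 93.2, 0.022, array([122., 118., 112.]))
(0.66, array([0.5674, 0.1871]), 392.9, 198.9, 84.0, 0.028, array([144., 143., 139.]))
(0.55, array([ 0.3438, -0.1101]), 83.2, 26.6, 24.6, 0.024, array([163.,  95., 106.]))
(0.49, array([ 0.404 , -0.2746]), 81.8, 63.5, 74.1, 0.052, array([156., 102.,  68.]))
[ 0.54797429 -0.1283461   0.0568725 ]
```

```bash

python3 -m crank '[[0,0,0,0,0,-0.9,45],[0,0,0,0,0,-0.9,45],[0,0,0,0,0,-0.5,45],[0,0,0,0,0,-0.15,45],[0,0,0,0,0,0,45]]'
python3 -m crank '[[0,0,0,0,0,0,10],[0,0,0,0,0,0,10],[0,0,0,0,0,0,10],[0,0,0,0,0,0,10],[0,0,0,0,0,0,10]]' 40
python3 -m crank '[[0,0,0,0,0,0.2,10],[0,0,0,0,0,0.8,10],[0,0,0,0,0,1,10],[0,0,0,0,0,1,10],[0,0,0,0,0,1,10]]'
python3 -m crank '[[0,0,0,0,0,0.6,10],[0,0,0.979,0.0297,0.606,0,10],[0,0,0.979,0.0297,0.606,0,10],[0,0,0.979,0.0297,0.606,0,10],[0,0,0.979,0.0297,0.606,0,10]]'
python3 -m crank '[[0,0,0.979,0.0297,0.606,0,10],[0,0,0.979,0.0297,0.606,0,10],[0,0,0.979,0.0297,0.606,0,10],[0,0,0.979,0.0297,0.606,0,10],[0,0,0.979,0.0297,0.606,0,10]]' >/dev/null
python3 -m crank '[[0,0,0.979,0.0297,0.606,0,10],[0,0,0.979,0.0297,0.606,0,10],[0,0,0.979,0.0297,0.606,0,10],[0,0,0.979,0.0297,0.606,0,10],[0,0,0.979,0.0297,0.606,0,10]]' >/dev/null
python3 -m crank '[[0,0,0.979,0.0297,0.606,0,10],[0,0,0.979,0.0297,0.606,0,10],[0,0,0.979,0.0297,0.606,0,10],[0,0,0,0,0,0,10],[0,0,0,0,0,0,10]]' >/dev/null
python3 -m crank '[[0,0,0,0,0,0,10],[0,0,0,0,0,0,10]]'
python3 held.py 0.16 5
```

```text
time_s: 47.77
position: [0.5463, -0.1281, 0.006]
ee_rot: [-0.0, 0.701, 0.713, -0.0]
wrist_force: [-0.0, -0.9, -0.8]
opening: 0.528
gripper_force: 0.0
time_s: 48.18
position: [0.5477, -0.1286, 0.0077]
ee_rot: [0.001, 0.701, 0.713, 0.0]
wrist_force: [-0.8, 0.7, 5.6]
opening: 0.167
gripper_force: 39.5
time_s: 48.6
position: [0.5455, -0.1278, 0.086]
ee_rot: [-0.001, 0.701, 0.713, -0.001]
wrist_force: [1.1, -1.5, -2.8]
opening: 0.166
gripper_force: 39.2
time_s: 49.02
position: [0.5482, -0.0791, 0.0974]
ee_rot: [-0.001, 0.568, 0.823, -0.0]
wrist_force: [0.1, -0.4, -2.6]
opening: 0.166
gripper_force: 39.2
time_s: 50.43
position: [0.5565, 0.0773, 0.098]
ee_rot: [-0.0, 0.052, 0.999, -0.0]
wrist_force: [0.2, -0.2, -1.9]
opening: 0.165
gripper_force: 39.3
pos [0.5567 0.0773 0.0982] to go xy [0.0011 0.0005] [-0.     0.051  0.999 -0.   ]
mask u 275 346 v at ends 213.85714285714286 209.31034482758622 z 0.10822152790390915 pred [[275.7, 214.6], [346.7, 208.9]] 0.84
```

```bash

python3 -m crank '[[0,0,0,0.07,0.03,-1,10],[0,0,0,0,0,-1,10],[0,0,0,0,0,-0.8,10],[0,0,0,0,0,-0.5,10],[0,0,0,0,0,-0.3,10]]'
python3 -m crank '[[0,0,0,0,0,-0.2,10],[0,0,0,0,0,-0.1,10],[0,0,0,0,0,-0.06,10],[0,0,0,0,0,0,10]]'
python3 -m crank '[[0,0,0,0,0,0,10],[0,0,0,0,0,0,22],[0,0,0,0,0,0,25],[0,0,0,0,0,0,25],[0,0,0,0,0,0,25]]'
python3 -m crank '[[0,0,0,0,0,0.5,25],[0,0,0,0,0,1,25],[0,0,0,0,0,1,25],[0,0,0,0,0,1,25],[0,0,0,0,0,1,25]]'
python3 -m crank '[[0,0,0,-1,0.5,0,45],[0,0,0,-1,0.5,0,45],[0,0,0,-1,0.5,0,45],[0,0,0,-1,0.5,0,45],[0,0,0,-1,0.5,0,45]]'
python3 -m crank '[[0,0,0,-1,1,0.5,60],[0,0,0,0,1,0.5,60],[0,0,0,0,1,0.5,60],[0,0,0,0,0,0,60],[0,0,0,0,0,0,60]]'
python3 - <<'E'
from h import *
s=arm.snapshot("top"); t=arm.snapshot("side")
print(*studs(s),"",*studs(t),sep="\n"); print(arm.get_obs()["position"])
cv2.imwrite("pics/f.png",np.hstack([cv2.resize(s["frame"][190:310,200:360,::-1],(400,300)),cv2.resize(t["frame"][120:280,240:400,::-1],(400,300))]))
E
```

```text
time_s: 51.1
position: [0.5572, 0.0783, 0.0247]
ee_rot: [-0.001, 0.051, 0.999, -0.0]
wrist_force: [-0.6, 1.1, -0.8]
opening: 0.164
gripper_force: 39.3
time_s: 51.43
position: [0.5589, 0.0786, 0.0199]
ee_rot: [0.001, 0.051, 0.999, 0.0]
wrist_force: [-0.0, 1.2, -2.6]
opening: 0.167
gripper_force: 39.3
time_s: 51.85
position: [0.5586, 0.0783, 0.0197]
ee_rot: [0.001, 0.051, 0.999, -0.0]
wrist_force: [-0.1, 0.5, 0.1]
opening: 0.293
gripper_force: 0.0
time_s: 52.27
position: [0.5582, 0.0784, 0.1109]
ee_rot: [0.0, 0.051, 0.999, -0.0]
wrist_force: [0.2, 0.0, 0.4]
opening: 0.292
gripper_force: 0.0
time_s: 52.68
position: [0.4575, 0.1288, 0.11]
ee_rot: [0.001, 0.051, 0.999, 0.0]
wrist_force: [-0.4, 0.5, 0.3]
opening: 0.529
gripper_force: 0.0
time_s: 53.1
position: [0.4387, 0.1891, 0.1406]
ee_rot: [0.001, 0.05, 0.999, 0.0]
wrist_force: [-1.0, -0.3, 0.1]
opening: 0.703
gripper_force: 0.0
(0.92, array([0.5552, 0.0775]), 157.2, 23.4, 175.5, 0.037, array([160., 158., 147.]))
(0.7, array([ 0.4007, -0.4192]), 122.8, 23.7, 107.0, 0.026, array([209., 119.,  54.]))
(0.68, array([0.5761, 0.2664]), 84.0, 
[... 326 characters left out ...]
, 0.2198]), 74.1, 23.0, 169.8, 0.037, array([160., 159., 147.]))

(0.95, array([0.5583, 0.0829]), 161.7, 25.8, 174.1, 0.034, array([151., 149., 141.]))
(0.9, array([ 0.3428, -0.1106]), 85.3, 30.3, 22.1, 0.023, array([195., 121., 133.]))
(0.89, array([0.5638, 0.1293]), 141.7, 29.6, 174.1, 0.035, array([138., 137., 130.]))
(0.79, array([ 0.3968, -0.4063]), 106.2, 28.3, 105.1, 0.023, array([210., 120.,  63.]))
(0.7, array([0.5668, 0.1775]), 123.5, 32.1, 171.8, 0.034, array([132., 131., 125.]))
(0.59, array([0.5755, 0.2735]), 81.2, 29.0, 172.2, 0.036, array([126., 124., 119.]))
(0.54, array([0.5729, 0.2239]), 99.8, 31.7, 173.0, 0.036, array([134., 133., 127.]))
[0.43785091 0.18757801 0.13845064]
```

View pics/f.png

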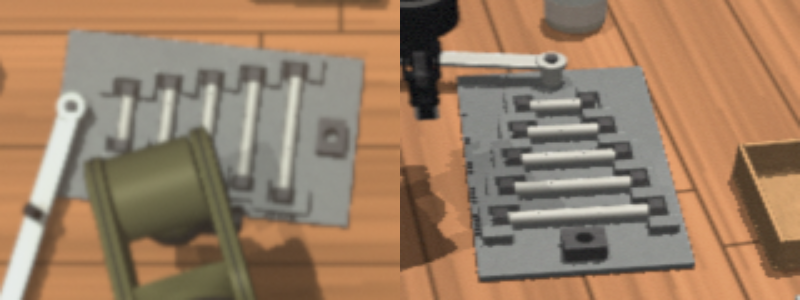

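All five lie in their pockets, flat. I'll swing the bar shut, starting with the handle at about (0.458, 0.359).

```bash

python3 -m crank '[[0,0,-0.99,0.059,0.503,0,60],[0,0,-0.99,0.059,0.503,0,60],[0,0,-0.99,0.059,0.503,0,60],[0,0,-0.99,0.059,0.503,0,60],[0,0,-0.99,0.059,0.503,0,60]]' >/dev/null
python3 -m crank '[[0,0,-0.99,0.059,0.503,0,60],[0,0,-0.99,0.059,0.503,0,60],[0,0,-0.99,0.059,0.503,0,60],[0,0,-0.99,0.059,0.503,0,60],[0,0,-0.99,0.059,0.503,0,60]]' >/dev/null
python3 -m crank '[[0,0,-0.99,0.059,0.503,0,60],[0,0,-0.99,0.059,0.503,0,60],[0,0,-0.99,0.059,0.503,0,60],[0,0,-0.99,0.059,0.503,0,60],[0,0,-0.99,0.059,0.503,0,60]]' >/dev/null
python3 -m crank '[[0,0,-0.99,0.059,0.503,0,60],[0,0,-0.99,0.059,0.503,0,60],[0,0,0,0,0,0,60],[0,0,0,0,0,0,60]]'
python3 -m crank '[[0,0,0,0,0,-1,60],[0,0,0,0,0,-1,60],[0,0,0,0,0,-1,60],[0,0,0,0,0,-0.8,60],[0,0,0,0,0,0,60]]'
python3 -m crank '[[0,0,0,0,0,0,10],[0,0,0,0,0,0,10],[0,0,0,0,0,0,10],[0,0,0,0,0,0,10],[0,0,0,0,0,0,10]]' 30
python3 - <<'E'
from h import *
P=[]
for i in range(3): arm.snapshot("side"); P.append(arm.get_obs()["position"])
p=np.mean(P,0); print(p,arm.get_obs()["wrist_force"])
piv=np.array([.584,.3263]); r=p[:2]-piv; a0=np.arctan2(-r[0],-r[1]); R=np.linalg.norm(r); print(R,a0)
a=np.linspace(a0,np.radians(5.8),16); q=piv-R*np.c_[np.sin(a),np.cos(a)]; print((np.diff(q,axis=0)/.02).round(2).tolist(),q[-1])
E
```

```text
time_s: 54.88
position: [0.4582, 0.3588, 0.1384]
ee_rot: [-0.0, 0.706, 0.708, -0.001]
wrist_force: [0.2, 0.3, -0.4]
opening: 0.701
gripper_force: 0.0
time_s: 55.3
position: [0.4556, 0.3567, 0.0586]
ee_rot: [-0.001, 0.707, 0.707, -0.004]
wrist_force: [-1.2, 0.3, -1.1]
opening: 0.698
gripper_force: 0.0
time_s: 55.72
position: [0.4593, 0.3599, 0.0649]
ee_rot: [0.0, 0.707, 0.707, 0.001]
wrist_force: [0.6, -1.7, 3.5]
opening: 0.174
gripper_force: 29.4
[0.45923761 0.35991139 0.06490939] [-0.13064516 -2.19596064  5.85416285]
0.12921060442010304 1.8339518350954211
[[-0.15, -0.73], [-0.07, -0.74], [0.02, -0.75], [0.1, -0.74], [0.19, -0.72], [0.27, -0.69], [0.35, -0.66], [0.42, -0.61], [0.49, -0.56], [0.55, -0.5], [0.61, -0.43], [0.65, -0.36], [0.69, -0.28], [0.72, -0.2], [0.74, -0.12]] [0.57094245 0.19775086]
```

```bash

python3 -m crank '[[0,0,0,-0.15,-0.73,0,10],[0,0,0,-0.07,-0.74,0,10],[0,0,0,0.02,-0.75,0,10],[0,0,0,0.10,-0.74,0,10],[0,0,0,0.19,-0.72,0,10]]' 
python3 -m crank '[[0,0,0,0.27,-0.69,0,10],[0,0,0,0.35,-0.66,0,10],[0,0,0,0.42,-0.61,0,10],[0,0,0,0.49,-0.56,0,10],[0,0,0,0.55,-0.50,0,10]]'
python3 -m crank '[[0,0,0,0.61,-0.43,0,10],[0,0,0,0.65,-0.36,0,10],[0,0,0,0.69,-0.28,0,10],[0,0,0,0.45,-0.12,0,10],[0,0,0,0,0,0,10]]'
```

```text
time_s: 56.28
position: [0.4584, 0.2859, 0.0647]
ee_rot: [-0.002, 0.707, 0.708, -0.001]
wrist_force: [-9.3, -0.8, 12.6]
opening: 0.176
gripper_force: 29.1
time_s: 56.7
position: [0.4958, 0.22, 0.0643]
ee_rot: [-0.002, 0.706, 0.708, -0.011]
wrist_force: [-25.0, -24.2, 30.5]
opening: 0.15
gripper_force: 31.4
time_s: 57.12
position: [0.5483, 0.1889, 0.0641]
ee_rot: [0.006, 0.706, 0.708, -0.012]
wrist_force: [-13.7, -46.4, 23.3]
opening: 0.123
gripper_force: 28.5
```

Forces rose and the opening shrank, so the grip is slipping off. I'll look before continuing.

```bash

python3 - <<'E'
from h import *
s=arm.snapshot("top"); t=arm.snapshot("side")
print(arm.get_obs()["position"],arm.get_obs()["wrist_force"])
cv2.imwrite("pics/g.png",np.hstack([cv2.resize(s["frame"][190:340,190:350,::-1],(400,375)),cv2.resize(t["frame"][110:260,200:360,::-1],(400,375))]))
E
```

```text
[0.54765965 0.18907362 0.06409271] [-14.69111024 -46.36616493  22.60013535]
```

View pics/g.png

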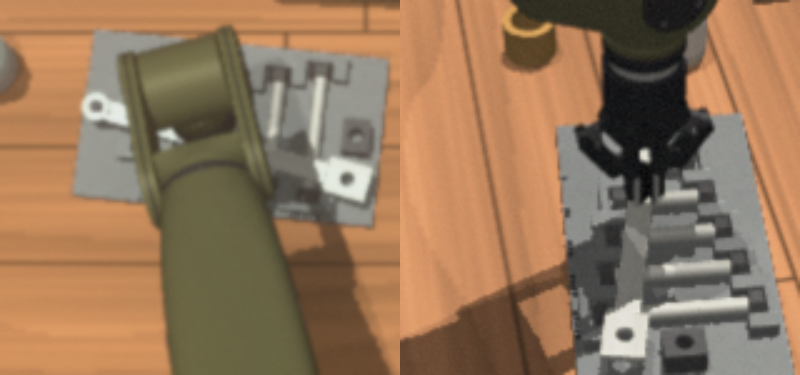

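The bar is about 15° short of shut and the tool has slid outward along it. I'll open, recentre on the post and regrip.

```bash

python3 -m crank '[[0,0,0,0,0,0,40],[0,0,0,0,0,0,45],[0,0,0,0,0,0,45],[0,0,0,0,0,0,45]]'
python3 - <<'E'
from h import *
s=arm.snapshot("top"); t=arm.snapshot("side"); print(arm.get_obs()["position"],arm.get_obs()["wrist_force"])
for n in("bar_eye","bar_grip","bar_pivot"): print(n,point(s,t,n))
e=arm.place_of(s,"bar_eye")[0]["point"]; E=plane(s,[e[::-1]],.05)[0]+[.002,.0025,0]; print(E)
piv=np.array([.5832,.3263]); d=E[:2]-piv; print(np.linalg.norm(d)); d/=np.linalg.norm(d); print("handle",piv+.13*d,np.degrees(np.arctan2(-d[0],-d[1])))
E
```

```text
time_s: 57.55
position: [0.5495, 0.2019, 0.063]
ee_rot: [-0.0, 0.707, 0.707, 0.0]
wrist_force: [0.2, -0.6, -0.1]
opening: 0.526
gripper_force: 0.0
[0.54946646 0.20222486 0.06303738] [ 0.57168129  0.43948249 -0.45425755]
bar_eye (array([0.5011, 0.0395, 0.0402]), np.float64(0.0038), 0.88, 0.73)
bar_grip (array([0.5456, 0.1663, 0.1201]), np.float64(0.0069), 0.23, 0.69)
bar_pivot None
[0.49977881 0.04199226 0.05      ]
0.29629374674552694
handle [0.54659864 0.20155891] 16.35267141242431
```

```bash

python3 -m crank '[[0,0,0,0,0,0,23],[0,0,0,0,0,0,23],[0,0,0,0.2,-0.06,0,23],[0,0,0,0.3,-0.06,0,23],[0,0,0,0.3,-0.05,0,23]]'
python3 -m crank '[[0,0,0,0.3,-0.04,0,23],[0,0,0,0.1,-0.01,0,23],[0,0,0,0.1,0,0,23],[0,0,0,0,0,0,23]]'
python3 -m crank '[[0,0,0,0.05,0,0,23],[0,0,0,0,0,0,23],[0,0,0,0.05,0,0,23],[0,0,0,0,0,0,23]]'
```

```text
time_s: 58.42
position: [0.5659, 0.1979, 0.063]
ee_rot: [-0.0, 0.707, 0.707, -0.0]
wrist_force: [-1.3, -1.5, -0.2]
opening: 0.269
gripper_force: 0.5
time_s: 58.75
position: [0.574, 0.197, 0.063]
ee_rot: [-0.002, 0.707, 0.707, -0.002]
wrist_force: [-8.3, -0.7, 5.8]
opening: 0.268
gripper_force: 4.3
time_s: 59.08
position: [0.574, 0.197, 0.0629]
ee_rot: [-0.003, 0.707, 0.707, -0.004]
wrist_force: [-14.2, -1.6, 9.9]
opening: 0.267
gripper_force: 7.5
```

Bar is against its shut stop. Retreat and go to the pin.

```bash

python3 -m crank '[[0,0,0,-0.2,0,0,23],[0,0,0,0,0,0,30],[0,0,0,0,0,0,30],[0,0,0,0,0,0.5,30],[0,0,0,0,0,1,30]]'
python3 -m crank '[[0,0,0,0,0,1,40],[0,0,0,0,0,1,50],[0,0,0,0,0,0.5,60],[0,0,0,-0.346,-0.971,0,60],[0,0,0,-0.346,-0.971,0,60]]'
python3 -m crank '[[0,0,0,-0.346,-0.971,0,60],[0,0,0,-0.346,-0.971,0,60],[0,0,0,-0.346,-0.971,0,60],[0,0,0,-0.346,-0.971,0,60],[0,0,0,-0.346,-0.971,0,60]]' >/dev/null
python3 -m crank '[[0,0,0,-0.346,-0.971,0,60],[0,0,0,-0.346,-0.971,0,60],[0,0,0,-0.346,-0.971,0,60],[0,0,0,-0.346,-0.971,0,60],[0,0,0,-0.346,-0.971,0,60]]' >/dev/null
python3 -m crank '[[0,0,0,-0.346,-0.971,0,60],[0,0,0,-0.346,-0.971,0,60],[0,0,0,-0.346,-0.971,0,60],[0,0,0,-0.346,-0.971,0,60],[0,0,0,-0.346,-0.971,0,60]]' >/dev/null
python3 -m crank '[[0,0,0,-0.346,-0.971,0,60],[0,0,0,-0.346,-0.971,0,60],[0,0,0,-0.346,-0.971,0,60],[0,0,0,0,0,0,60],[0,0,0,0,0,0,60]]'
python3 - <<'E'
from h import *
s=arm.snapshot("top"); t=arm.snapshot("side"); print(arm.get_obs()["position"])
for n in("bar_eye","bar_grip","bar_pivot"): print(n,point(s,t,n))
for w in (s,t):
  e=arm.place_of(w,"bar_eye")[0]["point"]; print("eye",plane(w,[e[::-1]],.05)[0])
for m in arm.masks_of(t,"pin")[:2]:
  v,u=np.nonzero(m["mask"]);P=deep(t,np.c_[u,v]);h=np.percentile(P[:,2],90);Q=P[P[:,2]>h-.006];print("pin",m["score"],h,(Q.min(0)+Q.max(0))/2,np.median(Q,0))
cv2.imwrite("pics/i.png",np.hstack([cv2.resize(t["frame"][130:270,240:380,::-1],(400,400)),cv2.resize(t["frame"][310:430,220:340,::-1],(400,400))]))
E
```

```text
time_s: 59.5
position: [0.5721, 0.1967, 0.091]
ee_rot: [-0.001, 0.707, 0.707, -0.002]
wrist_force: [-0.3, -0.0, 0.6]
opening: 0.352
gripper_force: 0.0
time_s: 59.92
position: [0.5609, 0.1588, 0.1451]
ee_rot: [0.001, 0.706, 0.708, 0.001]
wrist_force: [-0.5, 0.6, -0.8]
opening: 0.707
gripper_force: 0.0
time_s: 61.58
position: [0.4352, -0.1918, 0.1434]
ee_rot: [0.0, 0.708, 0.706, 0.0]
wrist_force: [0.3, 0.4, -0.1]
opening: 0.702
gripper_force: 0.0
[ 0.43543129 -0.19077762  0.14323828]
bar_eye (array([0.556 , 0.0351, 0.0398]), np.float64(0.0075), 0.61, 0.82)
bar_grip (array([0.5762, 0.1896, 0.0859]), np.float64(0.0038), 0.89, 0.97)
bar_pivot (array([0.5821, 0.3261, 0.057 ]), np.float64(0.0025), 0.68, 0.57)
eye [0.55797309 0.03521074 0.05      ]
eye [0.55027886 0.02703938 0.05      ]
pin 0.59 0.03560226769687345 [0.60114377 0.16458185 0.03847457] [0.61251973 0.1661044  0.03273422]
pin 0.54 0.07963334936511948 [ 0.40482322 -0.27029545  0.07839037] [ 0.40488171 -0.27153489  0.0775188 ]
```

View pics/i.png

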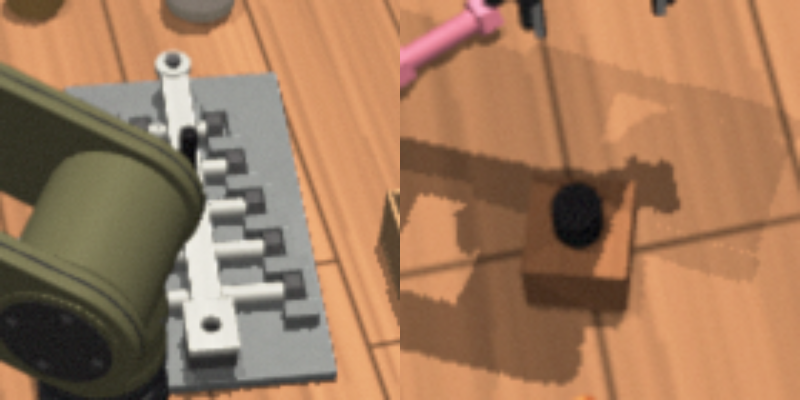

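Bar is shut over the studs (eye at crop (211,325)) and the pin waits in its stand (crop (577,213)). I'll fetch it.

```bash

python3 -m crank '[[0,0,0,-0.367,-0.98,0,60],[0,0,0,-0.367,-0.98,0,60],[0,0,0,-0.367,-0.98,0,60],[0,0,0,-0.367,-0.98,0,60],[0,0,0,0,0,0,60]]'
python3 -m crank '[[0,0,0,0,0,0,60],[0,0,0,0,0,-1,60],[0,0,0,0,0,-1,60],[0,0,0,0,0,-1,60],[0,0,0,0,0,-1,60]]'
python3 -m crank '[[0,0,0,0,0,-0.3,60],[0,0,0,0,0,0,60],[0,0,0,0,0,0,60]]'
python3 - <<'E'
from h import *
P=[]
for i in range(3): t=arm.snapshot("side"); P.append(arm.get_obs()["position"])
print(np.mean(P,0))
print("eye",plane(t,[[313.9,243.75]],.05))
for m in arm.masks_of(t,"pin")[:3]:
  v,u=np.nonzero(m["mask"]); print(m["score"],u.min(),u.max(),v.min(),v.max(), plane(t,[[(u.min()+u.max())/2,(v.min()+v.max())/2]],.064))
E
```

```text
time_s: 62.55
position: [0.4051, -0.2719, 0.1433]
ee_rot: [0.0, 0.708, 0.706, -0.0]
wrist_force: [0.2, -0.2, -0.0]
opening: 0.703
gripper_force: 0.0
time_s: 62.97
position: [0.4063, -0.2685, 0.0624]
ee_rot: [0.0, 0.707, 0.708, 0.0]
wrist_force: [0.3, -0.7, -0.4]
opening: 0.705
gripper_force: 0.0
time_s: 63.22
position: [0.4062, -0.2691, 0.0575]
ee_rot: [-0.0, 0.707, 0.707, 0.0]
wrist_force: [-0.5, -0.6, -0.2]
opening: 0.703
gripper_force: 0.0
[ 0.406873   -0.26991193  0.05856815]
eye [[0.55245011 0.0284733  0.05      ]]
0.58 265 280 365 383 [[ 0.40521803 -0.26919001  0.064     ]]
0.36 262 357 148 267 [[0.56325282 0.12484792 0.064     ]]
0.22 257 289 364 403 [[ 0.40273015 -0.28828527  0.064     ]]
```

```bash

python3 -m crank '[[0,0,0,0,0,-0.1,60],[0,0,0,0,0,0,22],[0,0,0,0,0,0,22],[0,0,0,0,0,0,22],[0,0,0,0,0,0,22]]' 50
python3 -m crank '[[0,0,0,0,0,0,22],[0,0,0,0,0,0.3,22],[0,0,0,0,0,0.6,22],[0,0,0,0,0,1,22],[0,0,0,0,0,1,22]]' 50
python3 -m crank '[[0,0,0,0,0,1,22],[0,0,0,0,0,1,22],[0,0,0,0,0,0,22],[0,0,0,0,0,0,22],[0,0,0,0,0,0,22]]' 50
cat > pin.py <<'E'
from h import *
P=[]
for i in range(3): t=arm.snapshot("side"); P.append(arm.get_obs()["position"])
s=arm.snapshot("top"); p=np.mean(P,0); print("tcp",p.round(4),arm.get_obs()["wrist_force"].round(1),arm.get_obs()["opening"])
u0,v0=np.int32(proj(t,p-[0,0,.02])[0]); c=t["frame"][v0-40:v0+40,u0-40:u0+40,::-1]; cv2.imwrite("pics/pin_%d.png"%t["shot"],cv2.resize(c,(640,640))[:600]); print("pics/pin_%d.png"%t["shot"],"origin",u0-40,v0-40,"x8")
for dz in (.025,-.003,-.041): print(dz,((proj(t,p+[0,0,dz])[0]-[u0-40,v0-40])*8).round(0))
d=arm.place_of(t,"pin_tip"); print("tip",[(x["point"],x["score"]) for x in d][:2]); d and print(plane(t,[d[0]["point"][::-1]],p[2]-.041))
E
python3 pin.py
```

```text
time_s: 63.83
position: [0.4061, -0.2698, 0.0556]
ee_rot: [0.0, 0.707, 0.707, 0.0]
wrist_force: [-0.2, 0.0, 2.0]
opening: 0.334
gripper_force: 49.4
time_s: 64.25
position: [0.4053, -0.2691, 0.1137]
ee_rot: [-0.001, 0.707, 0.707, -0.0]
wrist_force: [0.3, -0.3, -0.8]
opening: 0.335
gripper_force: 49.6
time_s: 64.67
position: [0.4053, -0.2691, 0.1522]
ee_rot: [-0.001, 0.707, 0.707, -0.0]
wrist_force: [0.2, -0.2, -1.3]
opening: 0.334
gripper_force: 49.7
tcp [ 0.405  -0.2688  0.1514] [ 0.7  0.1 -1. ] 0.33529792916961915
pics/pin_70.png origin 230 318 x8
0.025 [316. 228.]
-0.003 [322. 286.]
-0.041 [330. 361.]
tip [([362.8, 270.4], 0.77), ([198.4, 306.9], 0.22)]
[[ 0.40362849 -0.26777198  0.11036284]]
```

Pin is held; the tip lies within about 1 mm of the tool axis. I'll move over the eye (0.5535, 0.028).

```bash

python3 -m crank '[[0,0,0,0.464,0.9275,0,22],[0,0,0,0.464,0.9275,0,22],[0,0,0,0.464,0.9275,0,22],[0,0,0,0.464,0.9275,0,22],[0,0,0,0.464,0.9275,0,22]]' >/dev/null
python3 -m crank '[[0,0,0,0.464,0.9275,0,22],[0,0,0,0.464,0.9275,0,22],[0,0,0,0.464,0.9275,0,22],[0,0,0,0.464,0.9275,0,22],[0,0,0,0.464,0.9275,0,22]]' >/dev/null
python3 -m crank '[[0,0,0,0.464,0.9275,0,22],[0,0,0,0.464,0.9275,0,22],[0,0,0,0.464,0.9275,0,22],[0,0,0,0.464,0.9275,0,22],[0,0,0,0.464,0.9275,0,22]]' >/dev/null
python3 -m crank '[[0,0,0,0.464,0.9275,0,22],[0,0,0,0,0,-0.6,22],[0,0,0,0,0,-0.6,22],[0,0,0,0,0,-0.5,22],[0,0,0,0,0,0,22]]'
python3 -m crank '[[0,0,0,0,0,0,22],[0,0,0,0,0,0,22],[0,0,0,0,0,0,22]]'
python3 pin.py
```

```text
time_s: 66.58
position: [0.5514, 0.0267, 0.1147]
ee_rot: [-0.003, 0.707, 0.707, -0.003]
wrist_force: [-0.7, 0.2, -1.8]
opening: 0.33
gripper_force: 49.7
time_s: 66.83
position: [0.5546, 0.0267, 0.1197]
ee_rot: [0.0, 0.707, 0.707, 0.0]
wrist_force: [-0.2, -0.2, -0.6]
opening: 0.331
gripper_force: 49.7
tcp [0.5548 0.0269 0.1199] [ 0.8 -0.3 -1.3] 0.3321190421051866
pics/pin_74.png origin 275 190 x8
0.025 [327. 215.]
-0.003 [325. 282.]
-0.041 [322. 369.]
tip [([235.9, 316.0], 0.7)]
[[0.55645201 0.02731169 0.07891525]]
```

View pics/pin_74.png

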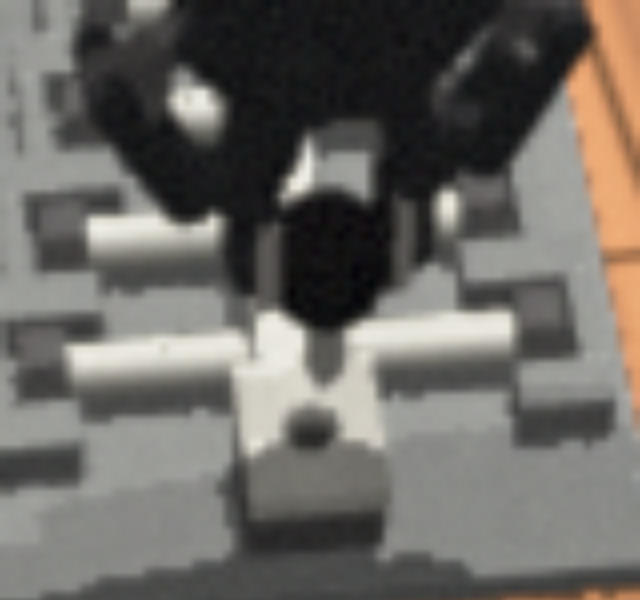

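The tip ends at crop (324,380) and the eye is centred at (312,425). I'll compare them in world coordinates.

```bash
python3 - <<'E'
from h import *
t=arm.snapshot("side"); p=arm.get_obs()["position"]
f=lambda u,v,z:plane(t,[[275+u/8,190+v/8]],z)[0]
a=f(324,379,p[2]-.043); e=f(312,426,.05); print(a,e,e-a,p)
E
```

```text
[0.55490755 0.02529903 0.07653642] [0.55298343 0.02981806 0.05      ] [-0.00192412  0.00451904 -0.02653642] [0.55454101 0.02719085 0.11953642]
```

```bash

python3 -m crank '[[0,0,0,-0.07,0.125,-0.4,22],[0,0,0,0,0,-0.4,22],[0,0,0,0,0,-0.3,22],[0,0,0,0,0,-0.2,22],[0,0,0,0,0,0,22]]'
python3 -m crank '[[0,0,0,0,0,-0.15,22],[0,0,0,0,0,-0.15,22],[0,0,0,0,0,0,22]]'
python3 -m crank '[[0,0,0,0,0,-0.15,22],[0,0,0,0,0,-0.15,22],[0,0,0,0,0,0,22]]'
```

```text
time_s: 67.55
position: [0.5517, 0.0299, 0.0911]
ee_rot: [-0.001, 0.707, 0.707, -0.001]
wrist_force: [-0.5, 0.1, -2.3]
opening: 0.33
gripper_force: 49.7
time_s: 67.8
position: [0.5527, 0.0297, 0.0866]
ee_rot: [-0.0, 0.707, 0.707, -0.0]
wrist_force: [-0.1, -0.6, -0.7]
opening: 0.332
gripper_force: 49.7
time_s: 68.05
position: [0.5526, 0.0298, 0.0805]
ee_rot: [-0.0, 0.707, 0.707, -0.0]
wrist_force: [-0.6, 0.3, -1.8]
opening: 0.325
gripper_force: 49.7
```

Through the eye without force. Continuing.

```bash

python3 -m crank '[[0,0,0,0,0,-0.15,22],[0,0,0,0,0,-0.15,22],[0,0,0,0,0,0,22]]'
python3 -m crank '[[0,0,0,0,0,-0.2,22],[0,0,0,0,0,-0.2,22],[0,0,0,0,0,0,22]]'
python3 -m crank '[[0,0,0,0,0,-0.15,22],[0,0,0,0,0,-0.15,22],[0,0,0,0,0,0,22]]'
python3 -m crank '[[0,0,0,0,0,-0.1,22],[0,0,0,0,0,-0.1,22],[0,0,0,0,0,0,22]]'
```

```text
time_s: 68.3
position: [0.5524, 0.0298, 0.0743]
ee_rot: [-0.0, 0.707, 0.707, -0.0]
wrist_force: [-1.1, 0.1, -1.4]
opening: 0.334
gripper_force: 49.7
time_s: 68.55
position: [0.5522, 0.0298, 0.066]
ee_rot: [-0.001, 0.707, 0.707, -0.001]
wrist_force: [-0.4, -0.2, -0.5]
opening: 0.332
gripper_force: 49.7
time_s: 68.8
position: [0.5525, 0.0298, 0.0603]
ee_rot: [-0.0, 0.707, 0.707, -0.0]
wrist_force: [0.1, 0.5, -1.1]
opening: 0.334
gripper_force: 49.7
time_s: 69.05
position: [0.5526, 0.0298, 0.0566]
ee_rot: [-0.0, 0.707, 0.707, -0.0]
wrist_force: [0.0, -0.5, -0.5]
opening: 0.336
gripper_force: 49.7
```

Almost home; press the last millimetre until force shows, then release and retreat.

```bash

python3 -m crank '[[0,0,0,0,0,-0.05,22],[0,0,0,0,0,-0.05,22],[0,0,0,0,0,0,22]]'
python3 -m crank '[[0,0,0,0,0,0,30],[0,0,0,0,0,0,45],[0,0,0,0,0,0,50],[0,0,0,0,0,0,50],[0,0,0,0,0,0,50]]'
python3 -m crank '[[0,0,0,0,0,0.5,50],[0,0,0,0,0,1,50],[0,0,0,0,0,1,50],[0,0,0,0,0,1,50],[0,0,0,0,0,1,50]]'
python3 -m crank '[[0,0,0,-1,-1,1,50],[0,0,0,-1,-1,0,50],[0,0,0,-1,-1,0,50],[0,0,0,-1,-1,0,50],[0,0,0,-1,-1,0,50]]'
python3 -m crank '[[0,0,0,0,-1,0,50],[0,0,0,0,-1,0,50],[0,0,0,0,-1,0,50],[0,0,0,0,0,0,50],[0,0,0,0,0,0,50]]'
python3 - <<'E'
from h import *
s=arm.snapshot("top"); t=arm.snapshot("side")
for w in (s,t):
  for m in arm.masks_of(w,"pin")[:2]:
    v,u=np.nonzero(m["mask"]);P=deep(w,np.c_[u,v]);h=np.percentile(P[:,2],90);Q=P[P[:,2]>h-.006];print("pin",m["score"],h,(Q.min(0)+Q.max(0))/2)
print(*studs(s),"",*studs(t),sep="\n")
cv2.imwrite("pics/z.png",np.hstack([cv2.resize(s["frame"][180:310,200:360,::-1],(400,325)),cv2.resize(t["frame"][130:260,240:400,::-1],(400,325))]))
E
```

```text
time_s: 69.3
position: [0.5532, 0.0298, 0.0555]
ee_rot: [0.0, 0.707, 0.707, 0.0]
wrist_force: [-0.9, -0.3, 1.9]
opening: 0.333
gripper_force: 50.0
time_s: 69.72
position: [0.553, 0.0298, 0.0551]
ee_rot: [0.0, 0.707, 0.707, 0.0]
wrist_force: [0.3, 0.0, -0.4]
opening: 0.583
gripper_force: 0.0
time_s: 70.13
position: [0.553, 0.0298, 0.1469]
ee_rot: [0.0, 0.707, 0.707, 0.0]
wrist_force: [0.9, 0.8, 0.8]
opening: 0.584
gripper_force: 0.0
time_s: 70.55
position: [0.4522, -0.0709, 0.1661]
ee_rot: [0.001, 0.707, 0.707, 0.0]
wrist_force: [0.5, 0.2, -0.1]
opening: 0.582
gripper_force: 0.0
time_s: 70.97
position: [0.453, -0.1308, 0.1658]
ee_rot: [0.0, 0.708, 0.706, 0.0]
wrist_force: [0.5, 1.1, 0.9]
opening: 0.585
gripper_force: 0.0
(0.83, array([ 0.4001, -0.4199]), 125.6, 24.7, 106.5, 0.026, array([204., 116.,  53.]))
(0.81, array([0.5563, 0.0769]), 161.5, 26.0, 174.3, 0.037, array([153., 151., 140.]))
(0.74, array([0.5718, 0.2193]), 104.0, 25.1, 173.6, 0.037, array([136., 133., 124.]))
(0.55, array([0.5653, 0.1716]), 125.1, 24.8, 173.0, 0.036, array([142., 140., 130.]))
(0.53, array([0.5616, 0.1239]), 143.0, 26.7, 174.0, 0.037, array([149., 147., 137.]))
(0.46, array([0.5743, 0.2677]), 81.3, 24.4, 173.7, 0.038, array([126., 122., 114.]))

(0.84, array([ 0.3444, -0.1105]), 82.9, 28.2, 25.4, 0.023, array([182., 107., 120.]))
(0.74, array([0.5886, 0.1276]), 90.8, 26.4, 173.5, 0.036, array([153., 151., 145.]))
(0.66, array([0.5876, 0.0787]), 102.6, 24.9, 175.4, 0.035, array([162., 161., 154.]))
(0.6, array([ 0.3978, -0.4064]), 107.1, 28.3, 105.0, 0.022, array([222., 130.,  69.]))
(0.55, array([0.6046, 0.2225]), 35.7, 27.7, 168.3, 0.036, array([137., 135., 129.]))
(0.54, array([0.6036, 0.2689]), 19.0, 17.6, 23.0, 0.036, array([118., 116., 112.]))
```

View pics/z.png

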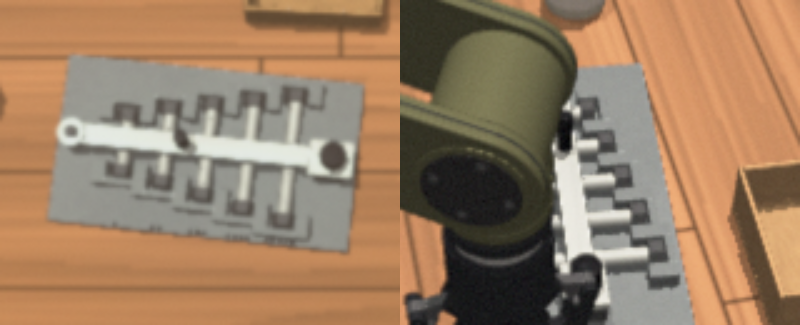

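Top view shows the bar shut, all five studs beneath it, and the pin head in the eye at crop (332,155). One last check of its height before handing in.

```bash
python3 - <<'E'
from h import *
s=arm.snapshot("top"); g=[(u,v) for u in (331,332,333,334) for v in (240,241,242,243)]
h=np.median(deep(s,g)[:,2]); print(h,arm.get_obs()["time_s"])
if .07<h<.086: print(arm.sign_off())
E
```

```text
0.07674582461486779 71.3167
the job is handed in; nothing more can be done
None
```

The job is handed in at 71 s: all five studs are in their pockets in order, the bar is shut over them, and the lock pin is home (head top measured at 77 mm, expected 78 mm).

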